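# Clamp the deep-well block on the bench mixer

## Task

Lock the white deep-well block down on the bench mixer with its hold-down clamp: the knurled nut must be set so that the cam lever starts to bite about halfway through its swing, and the lever must end folded over fully against its stop and let go. Feel for the bite by swinging the lever gently: too early a bite crushes the block, too late a bite leaves it loose. Leave the block where it sits and do not knock the things around the mixer.

Things in the scene. Friction and masses are not known exactly. Their poses are not given: they have to be found in the camera images.
- mixer: Fixed bench mixer, white housing 270 x 310 mm. Origin: centre of its underside on the bench; z up, y along the clamp's beam, -x = its front (panel), towards which the lever folds. mm in this frame: block at x 15, y 0; beam (30 wide, y -119 to 109, top 205 high with the lever open) along x 15; cam lever at its +y end on a post (x 0 to 30, y 110 to 120, top 235 high); knurled nut on its -y end.
- deck: The mixer's fixed aluminium deck plate, 250 x 280 x 10 mm, origin at the centre of its top face, 100 mm over the bench; the block stands on it. The force between them (clamping force plus the block's weight, 2 to 5 N) is judged. Over the block, a rubber foot on a spring (8 N per mm) hangs from a pressure bar under the beam; the foot's gap to the block, 1 to 17 mm with the lever open, is not given.
- lever_pivot (a point): Hinge axis of the cam lever, at mixer x 15, y 95 mm, 219 mm over the bench; the axis runs along the mixer's y.
- lever_ball (a point): Centre of the black ball (22 mm diameter) at the end of the steel cam lever, 100 mm from its hinge axis; the lever's arm is 14 mm wide along y, 9 mm thick. The ball can be pinched from above along the mixer's y (about 40 N) and carried along its arc either way; it turns in the grasp.
- lever (a joint): Lever angle a, rad: 0 upright (open stop), 1.73 folded (closed stop); ball = pivot + 100 mm (-sin a, 0, cos a) in mixer axes. The cam lowers beam, nut and foot together by 10.4 mm per rad. Friction (felt as 9 to 10 N at the ball while upright, sagging to 6 to 8 N near folded) keeps it where it is left. After the bite the spring adds 8 N per rad to that. As found, the bite may come anywhere from 0.1 to 1.65 rad.
- nut_grip (a point): Point on the upright axis of the knurled round steel nut: 42 mm diameter, top face 12 mm above, lower face 16 mm below the point, beam 8 mm under that; at mixer x 15, y -95, 229 mm high with the lever open. Clockwise from above lowers the foot (earlier bite), 20 mm per turn; the nut itself keeps its height. The right setting is within 0.45 turn of how it is found. Friction 0.35 N m: grip it with about 45 N.
- block: Loose white deep-well block, 85 x 127 x 44 mm, 0.25 to 0.45 kg, origin at the centre of its underside, standing on the deck between low strips, under the foot; its top is 144 mm over the bench. With the nut rightly set and the lever folded it is clamped with about 70 N; 105 N breaks it.
- reagent_bottle: Bystander: glass bottle with blue cap, 72 mm diameter, 150 mm tall, origin at the centre of its underside, on the bench at the mixer's -y side.
- tip_box: Bystander: pipette-tip box 85 x 120 x 66 mm, origin at the centre of its underside, on the bench at the mixer's +y side.
- marker: Bystander: white marker pen with a grey cap, 135 mm long, 15 mm thick, lying on the bench beyond the mixer (+x side), origin under its middle.

How it is judged:
By the outcome, as a careful person would: the job done as asked, in the order asked, and still so for the second after the job is handed in, with the robot touching nothing.
It also fails if it takes over 72 s, if anything falls off the work surface, if the arm or the gripper's body presses on something with over 40 N, if the wrist force passes 120 N, or if a joint passes its speed limit or range.

## Robot

A 6-joint arm with a two-finger parallel gripper is mounted at the origin on the work surface. World frame = base frame: x ahead of the robot, y to its left, z up, the work surface at z = 0. Lengths are in m, angles in degrees, forces in N, time in s.
With the tool pointing down it reaches from about 0.35 to 0.875 m from the base axis. Payload 4.2 kg.
Tool frame: the origin (TCP) lies on the centre line of the jaws, within the pads' length; the fingertips stand tip_reach ahead of it and the grasp point (between the pads) is the TCP (tip_reach is the distance from the TCP to the fingertips, in m); z points along the fingers, y is the line along which they close (so a half turn about z gives the same grasp; the last joint's range is limited). The gripper opens to 87 mm and grips with 3 to 60 N. Pads are 19 mm wide; open, the fingers measure 117 mm over their backs; the gripper's body (75 mm by 190 mm) begins 51 mm behind the grasp point.
Start: joints at [-60.928, 22.042, 0.453, 0, -68.411, -14.817], TCP at [0.154, -0.606, 0.242] pointing down, gripper open.
Joint ranges: [-179.83, 179.83], [-69.29, 118.12], [-61.27, 80.66], [-181.25, 117.63], [-171.15, -9.14], [-177.46, 177.46]. Speed limits (degrees/s): [159.86, 159.86, 180, 180, 180, 180].

## Interface

Orientations are given as a 3x3 rotation matrix whose columns are the frame's x, y, z axes.
In Python, from station import sense, capture, finish_job, tip_reach gives the robot as it stands.
- The arm moves only by the tool arm_command, never from a script. Its argument "deltas" is a list of rows, each a list of 7 numbers: the turn, a rotation vector about the tool's x, y, z in rad, then the shift along the tool's x, y, z in cm, then the closure, from -1 (fully open) to 1 (shut), so that 0 is half open. In form: [[rx, ry, rz, dx, dy, dz, hand], ...]. A call has 1 to 8 rows; each row is the pose to reach, as a shift and turn from the pose commanded when the call began, along the tool's axes at that moment; what a row does not reach only later rows make up. A row lasts 1/12 s, in which the tool goes at most 41.7 mm and 7.16 degrees, less where a joint would pass 70% of its speed; a pose out of reach is approached as far as the arm can. A call with a gripper value outside its range is refused whole. The fingers move at their own pace and stop on an object; the grip force is fixed at half the most. Time passes only in rows, so rows that repeat a pose let the fingers close. It gives the time, the measured TCP pose, the force, the opening and the grip force at its end, in the units of the state.
- sense(): the state, without advancing time (a new reading comes with each control period).
- capture(name): name is "scene" or "top" or "wrist"; returns a dict with "pixels" (420x560x3 uint8, blue, green, red), "fovy" (degrees; the focal length in pixels is half the picture's height over the tangent of half this angle, whatever the lens; pixels are square), "cx", "cy" (the principal point, pixels), "k1" (the pictures are not rectified: a ray, as slopes to the right and down, at radius r is drawn at 1 + k1 r^2 times it, then the intrinsics apply), "rvec" (rotation vector, rad) and "tvec" (3), from world to camera coordinates, as OpenCV has them. Camera axes: x right, y down, z forward; pixel columns grow to the right and rows downward; lengths in m; the calibration is good to about 2 mm. A picture is of the moment at which its call begins. There is no depth.
- finish_job(): hands the job in; it is judged then, once.
The state is a dict: "time_s": time; "joints": joint angles; "joint_velocities": joint speeds; "effort": joint torques, N m; "tcp_pos": TCP position; "ee_rot": TCP orientation; "wrist_force": force on the tool from outside, world axes, zero at the start; "moment": the same for the moment, N m; "gripper_width": opening from 0.0 (shut) to 1.0 (fully open); "gripper_force": force on a finger pad.
Only numpy, scipy, OpenCV 4.12 (cv2) and the standard library are available. Lean on these libraries where they do the work, as an engineer would, in place of code of your own. Each camera call takes 0.05 s, during which the arm holds its last target. There are 200 camera calls.

## Working session

There is one attempt and no reset: what is moved stays moved. The work goes in short steps, Python scripts to look and compute and a tool call to move; the robot and the scene stay as the last step left them, time stands still between calls to the robot, and variables do not carry over. Pictures are saved under pics/ and viewed, at most 10 in all, crops included, and the job is handed in when it is done.

Besides the shell and the picture viewer there is one more tool, called after "Emit:" as name(argument=value, ...) on one line, values as JSON. arm_command: Moves the arm, as the interface text tells. Its arguments: {"type":"object","properties":{"deltas":{"type":"array"}},"required":["deltas"]}

```bash
mkdir -p pics; ls; python3 - <<'E'
from station import *
import cv2
s=sense();print(tip_reach,s)
for n in("scene","top"):
    c=capture(n);cv2.imwrite(f"pics/{n}0.png",c["pixels"]);print(n,{k:v for k,v in c.items() if k!="pixels"})
E
```

```text
pics
0.019 {'time_s': 0.0, 'joints': array([-6.09275810e+01,  2.20902958e+01,  3.80226573e-01, -2.98899536e-02,
       -6.84105606e+01, -1.48189085e+01]), 'joint_velocities': array([-0.07499726,  0.07855715, -0.009388  , -0.03567828,  0.04799602,
       -0.04714309]), 'effort': array([ 3.89405670e-05, -3.90668142e+01,  1.87405479e+01,  4.21970710e+00,
        1.10950755e-02, -1.92310845e-04]), 'tcp_pos': array([ 0.15379516, -0.60520594,  0.24046518]), 'ee_rot': array([[-9.69263174e-01, -2.46025487e-01, -5.99053483e-04],
       [-2.46026206e-01,  9.69260954e-01,  2.07578791e-03],
       [ 6.99424185e-05,  2.15936764e-03, -9.99997666e-01]]), 'wrist_force': array([ 0.02187882,  0.19880714, -0.22827177]), 'moment': array([-0.02844966, -0.01465591, -0.02139892]), 'gripper_force': 0.0, 'gripper_width': 1.0049805346275127}
scene {'fovy': 50.46360276774713, 'cx': 280.2521288204767, 'cy': 199.850628599, 'k1': -0.0766629577748158, 'rvec': array([ 1.84975183,  1.3152553 , -0.66758432]), 'tvec': array([-0.30028909, -0.20990906,  1.55103984])}
top {'fovy': 52.79997952627776, 'cx': 278.15018489113675, 'cy': 206.94013603697073, 'k1': -0.05366448538441244, 'rvec': array([ 2.1602686 , -2.10080979,  0.22411106]), 'tvec': array([0.02018652, 0.67847866, 1.13546843])}
```

View pics/scene0.png

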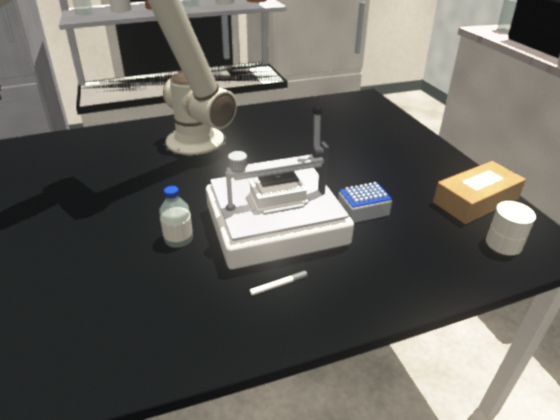

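View pics/top0.png

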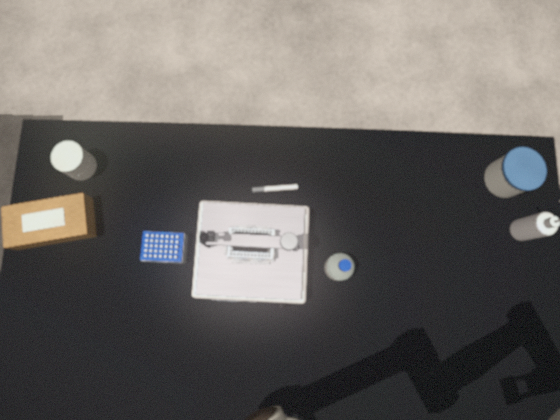

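The scene picture shows the mixer mid-table with the nut at about (237,158) and the lever upright, its ball at (318,112). The top picture has the nut at (289,241), the ball at (207,238), the bottle on the right and the tip box on the left. I'll enlarge both to read the pixels more precisely.

```bash
python3 - <<'E'
import cv2,numpy as np
a=cv2.imread("pics/scene0.png")[90:270,200:360];b=cv2.imread("pics/top0.png")[190:310,180:320]
f=lambda im,s:cv2.resize(im,None,fx=s,fy=s,interpolation=cv2.INTER_CUBIC)
cv2.imwrite("pics/c1.png",f(a[:140],4)); cv2.imwrite("pics/c2.png",f(b,5))
E
```

```text
(no output)
```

View pics/c1.png

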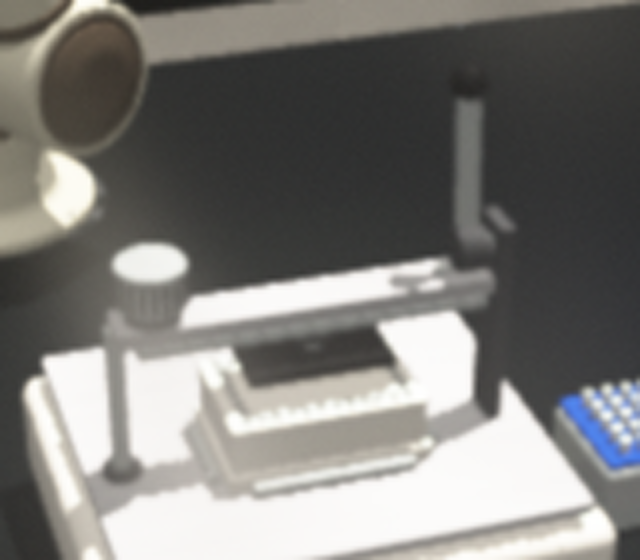

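View pics/c2.png

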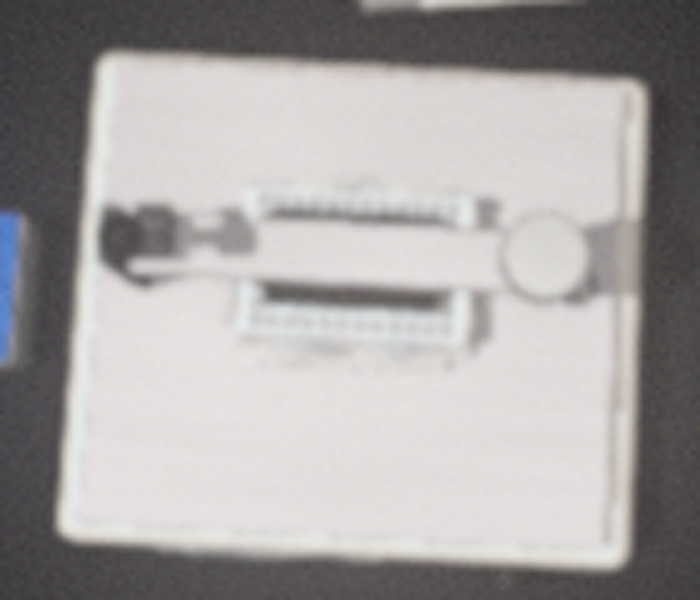

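The nut's top centre is at scene (237.2,155.5) and top (288.6,240.6). The upright ball is at scene (317.2,110.5) and top (203.7,236.5). The housing corners are also clear in the top view.

```bash
cat > h.py <<'E'
from station import *
import cv2,numpy as np
from scipy.optimize import least_squares
def proj(c,P):
    f=210/np.tan(np.radians(c["fovy"]/2))
    K=np.array([[f,0,c["cx"]],[0,f,c["cy"]],[0,0,1]])
    return cv2.projectPoints(np.array(P,float).reshape(-1,3),c["rvec"],c["tvec"],K,np.array([c["k1"],0,0,0,0]))[0][:,0]
def m2w(p,P):
    P=np.atleast_2d(P);c,s=np.cos(p[2]),np.sin(p[2])
    return np.c_[p[0]+c*P[:,0]-s*P[:,1],p[1]+s*P[:,0]+c*P[:,1],P[:,2]]
E
python3 - <<'E'
from h import *
S=capture("scene");T=capture("top")
nut=[.015,-.095,.241];ball=[.015,.095,.319]
q=lambda x,y:((x+.5)/5-.5+180,(y+.5)/5-.5+190)
def corners(h):return [[.135,.155,h],[.135,-.155,h],[-.135,-.155,h],[-.135,.155,h]]
ct=np.array([q(100,52),q(650,80),q(628,570),q(60,542)])
def r(p):
    return np.r_[2*(proj(S,m2w(p,[nut,ball]))-[(237.2,155.5),(317.2,110.5)]).ravel(),2*(proj(T,m2w(p,[nut,ball]))-[(288.6,240.6),(203.7,236.5)]).ravel(),.7*(proj(T,m2w(p,corners(p[3])))-ct).ravel()]
o=least_squares(r,[.6,-.1,0,.09]);print(o.x,np.degrees(o.x[2]));print(r(o.x).round(1))
print(m2w(o.x,[nut,ball,[.015,.095,.219]]))
E
```

```text
[0.54682011 0.10951609 0.01010139 0.07867985] 0.5787670928187014
[-0.6 -2.9  0.7 -1.   0.5  0.2  0.3 -2.7 -1.6  1.9 -1.2 -0.5  1.7 -0.4
  0.5  2.2]
[[0.56277896 0.01467246 0.241     ]
 [0.56085973 0.20466276 0.319     ]
 [0.56085973 0.20466276 0.219     ]]
```

```bash
cat >> h.py <<'E'
import sys
from scipy.spatial.transform import Rotation as Ro
def go(p,yaw=0.0101,ref=None):
    "tool-frame row to reach world TCP p, tool down, tool y at yaw from world y"
    s=sense();R=s["ee_rot"];c,n=np.cos(yaw),np.sin(yaw)
    G=np.array([[-c,-n,0],[-n,c,0],[0,0,-1.]])
    print("row",Ro.from_matrix(R.T@G).as_rotvec().round(4),(R.T@(np.array(p)-s["tcp_pos"])*100).round(2),"t",round(s["time_s"],2),s["joints"].round(1))
E
python3 -c "
from h import *
go([.561,.205,.45])"
```

```text
row [ 0.0013 -0.0003  0.2386] [-59.41  68.56 -20.83] t 0.2 [-60.9  22.1   0.4  -0.  -68.4 -14.8]
```

Emit:
arm_command(deltas=[[0, 0, 0, 0, 0, -4, -1], [0, 0, 0, 0, 0, -8, -1], [0, 0, 0.08, -2, 2, -12, -1], [0, 0, 0.16, -4, 4, -16, -1], [0, 0, 0.2386, -7, 8, -18, -1], [0, 0, 0.2386, -10, 11.5, -20, -1], [0, 0, 0.2386, -13, 15, -21, -1], [0, 0, 0.2386, -16, 18, -21, -1]])

```text
time_s: 0.87
tcp_pos: [0.2468, -0.4238, 0.448]
ee_rot: [[-1.0, -0.009, 0.002], [-0.009, 1.0, -0.003], [-0.002, -0.003, -1.0]]
wrist_force: [0.4, -0.4, 0.0]
gripper_width: 1.001
gripper_force: 0.0
```

```bash
python3 -c "
from h import *
go([.561,.205,.45])"
```

```text
row [-0.0026  0.0022 -0.0012] [-31.98  62.6   -0.29] t 0.87 [-40.8   4.2   5.7   0.  -91.4 -48.7]
```

Emit:
arm_command(deltas=[[0, 0, 0, -2, 3.9, 0, -1], [0, 0, 0, -4, 7.8, 0, -1], [0, 0, 0, -6, 11.7, 0, -1], [0, 0, 0, -8, 15.6, 0, -1], [0, 0, 0, -10, 19.5, 0, -1], [0, 0, 0, -12, 23.4, 0, -1], [0, 0, 0, -14, 27.3, 0, -1], [0, 0, 0, -16, 31.2, 0, -1]])

```text
time_s: 1.53
tcp_pos: [0.3957, -0.1248, 0.4463]
ee_rot: [[-1.0, -0.01, 0.001], [-0.01, 1.0, 0.0], [-0.001, 0.0, -1.0]]
wrist_force: [1.0, -1.3, 0.3]
gripper_width: 1.0
gripper_force: 0.0
```

Emit:
arm_command(deltas=[[0, 0, 0, -2, 3.9, 0, -1], [0, 0, 0, -4, 7.8, 0, -1], [0, 0, 0, -6, 11.7, 0, -1], [0, 0, 0, -8, 15.6, 0, -1], [0, 0, 0, -10, 19.5, 0, -1], [0, 0, 0, -12, 23.4, 0, -1], [0, 0, 0, -14, 27.3, 0, -1], [0, 0, 0, -15.5, 30.5, 0, -1]])

```text
time_s: 2.2
tcp_pos: [0.5442, 0.1737, 0.4459]
ee_rot: [[-1.0, -0.011, -0.0], [-0.011, 1.0, -0.0], [0.0, -0.0, -1.0]]
wrist_force: [1.3, -1.4, 0.5]
gripper_width: 1.004
gripper_force: 0.0
```

```bash
python3 -c "
from h import *
go([.561,.205,.45])
c=capture('wrist');cv2.imwrite('pics/w1.png',c['pixels']);p=[.5468,.1095,.0101]
print(proj(c,m2w(p,[[.015,-.095,.241],[.015,.095,.319]])))
R=cv2.Rodrigues(c['rvec'])[0];print(-R.T@c['tvec'],R)"
```

```text
row [-0.     -0.0001  0.0005] [-1.71  3.11 -0.41] t 2.2 [  33.9   13.    16.1   -0.   -93.  -123.3]
[[146.35563171 207.87843961]
 [311.94488686 230.87280549]]
[0.46069134 0.17255521 0.58880262] [[-0.01124659  0.99993606  0.00118056]
 [ 0.95372071  0.01037199  0.30051495]
 [ 0.30048349  0.00450569 -0.95377637]]
```

View pics/w1.png

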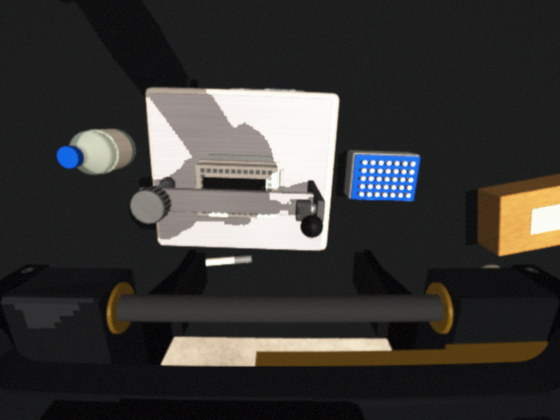

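The nut's top centre is at (151,204) and the ball at (311,226), both about 4–5 px off prediction, but the arm was still settling. I'll settle it closer and measure again.

Emit:
arm_command(deltas=[[0, 0, 0, 0, 0, 2, -1], [0, 0, 0, 0, 0, 4, -1], [0, 0, 0, 0, 0, 4, -1], [0, 0, 0, 0, 0, 4, -1], [0, 0, 0, 0, 0, 4, -1]])

```text
time_s: 2.67
tcp_pos: [0.5442, 0.1714, 0.4074]
ee_rot: [[-1.0, -0.01, 0.002], [-0.01, 1.0, 0.0], [-0.002, 0.0, -1.0]]
wrist_force: [1.1, -0.5, 0.7]
gripper_width: 1.003
gripper_force: 0.0
```

```bash
python3 -c "
from h import *
go([.561,.205,.40]);print(sense()['tcp_pos'],sense()['joint_velocities'].round(1),sense()['wrist_force'])
c=capture('wrist');p=[.5468,.1095,.0101]
q=proj(c,m2w(p,[[.015,-.095,.241],[.015,.095,.319]]));print(q,c['fovy'])
im=c['pixels'].copy()
for a in q: cv2.drawMarker(im,tuple(int(round(v)) for v in a),(0,0,255),0,8)
cv2.imwrite('pics/w2.png',cv2.resize(im[130:270,80:360],None,fx=2.8,fy=2.8,interpolation=cv2.INTER_CUBIC))
"
```

```text
row [ 0.0002  0.0019 -0.0002] [-1.71  3.34  0.74] t 2.67 [ 3.380e+01  1.290e+01  1.060e+01  1.000e-01 -8.760e+01 -1.232e+02]
[0.54419589 0.17144065 0.40736876] [-0.2 -0.6  0.9 -0.1  0.2 -0. ] [ 1.05516069 -0.52135203  0.69629373]
[[133.65567417 217.63847103]
 [319.45819953 247.00303505]] 69.15692379032961
```

View pics/w2.png

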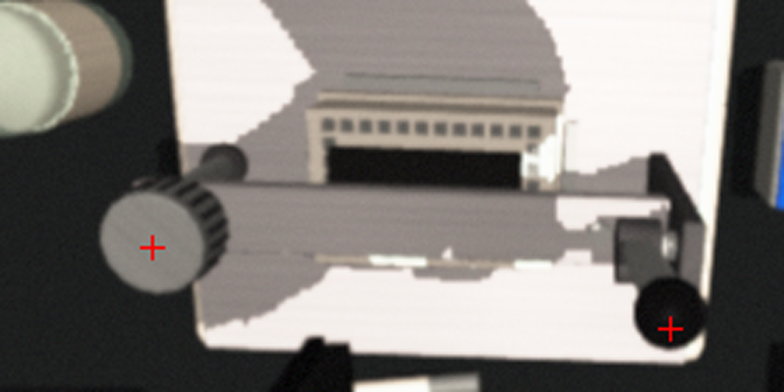

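The nut's centre is at crop (153,242), 1.8 px off, and the ball at (670,313), 5.4 px off. I'll refit the pose with these.

```bash
python3 - <<'E'
from h import *
S=capture("scene");T=capture("top");W=capture("wrist")
nut=[.015,-.095,.241];ball=[.015,.095,.319]
q=lambda x,y:((x+.5)/2.8-.5+80,(y+.5)/2.8-.5+130)
w=np.array([q(153,242),q(670,313)])
def r(p):
    P=m2w(p,[nut,ball])
    return np.r_[(proj(S,P)-[(237.2,155.5),(317.2,110.5)]).ravel(),(proj(T,P)-[(288.6,240.6),(203.7,236.5)]).ravel(),(proj(W,P)-w).ravel()]
o=least_squares(r,[.55,.1,0]);print(o.x,r(o.x).round(1))
print(m2w(o.x,[nut,ball]))
go([*m2w(o.x,[ball])[0,:2],.40],o.x[2])
E
```

```text
[0.54425461 0.10940608 0.02865086] [-0.3 -1.6 -0.4 -1.3  0.2  0.4 -0.   0.6 -0.7  0.8  0.7  0.5]
[[0.56196991 0.01487477 0.241     ]
 [0.55652699 0.20479679 0.319     ]]
row [ 0.0012  0.0022 -0.0189] [-1.28  3.31  0.75] t 2.87 [  33.8   12.8   10.6    0.   -87.6 -123.2]
```

Emit:
arm_command(deltas=[[0, 0, -0.0189, -1.28, 3.31, 0.7, -1], [0, 0, -0.0189, -1.28, 3.31, 0.7, -1], [0, 0, -0.0189, -1.28, 3.31, 3, -1], [0, 0, -0.0189, -1.28, 3.31, 5.5, -1], [0, 0, -0.0189, -1.28, 3.31, 7.5, -1], [0, 0, -0.0189, -1.28, 3.31, 8.5, -1], [0, 0, -0.0189, -1.28, 3.31, 8.5, -1], [0, 0, -0.0189, -1.28, 3.31, 8.5, -1]])

```text
time_s: 3.53
tcp_pos: [0.5567, 0.2049, 0.3218]
ee_rot: [[-1.0, -0.029, 0.001], [-0.029, 1.0, -0.0], [-0.001, -0.0, -1.0]]
wrist_force: [0.5, 0.3, 1.2]
gripper_width: 0.999
gripper_force: 0.0
```

```bash
python3 -c "
from h import *
go([.5565,.2048,.319],.0287);print(sense()['tcp_pos'],sense()['wrist_force'])
c=capture('wrist');
q=proj(c,[[.5565,.2048,.319],sense()['tcp_pos']])
im=c['pixels'].copy()
for a in q: cv2.drawMarker(im,tuple(int(round(v)) for v in a),(0,0,255),0,8)
cv2.imwrite('pics/w3.png',im)
"
```

```text
row [-0.0003  0.001   0.0005] [ 0.02 -0.01  0.28] t 3.53 [  35.9   16.4    3.6    0.   -77.2 -124.2]
[0.55673578 0.20487523 0.32180421] [0.51719984 0.30255788 1.18494413]
```

View pics/w3.png

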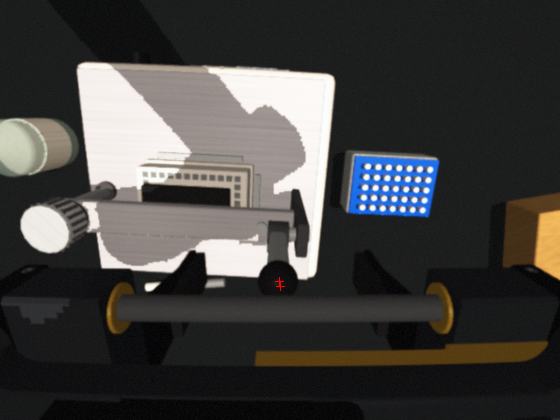

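The ball at (278,281) sits centred between the fingers and on the predicted point. Closing now.

Emit:
arm_command(deltas=[[0, 0, 0, 0, 0, 0.25, 0], [0, 0, 0, 0, 0, 0.25, 0.4], [0, 0, 0, 0, 0, 0.25, 1], [0, 0, 0, 0, 0, 0.25, 1], [0, 0, 0, 0, 0, 0.25, 1], [0, 0, 0, 0, 0, 0.25, 1], [0, 0, 0, 0, 0, 0.25, 1]])

```text
time_s: 4.17
tcp_pos: [0.5563, 0.205, 0.3186]
ee_rot: [[-1.0, -0.029, 0.0], [-0.029, 1.0, 0.0], [-0.0, 0.0, -1.0]]
wrist_force: [-0.1, -0.1, 0.0]
gripper_width: 0.556
gripper_force: 0.0
```

Emit:
arm_command(deltas=[[0, 0, 0, 0, 0, 0, 1], [0, 0, 0, 0, 0, 0, 1], [0, 0, 0, 0, 0, 0, 1], [0, 0, 0, 0, 0, 0, 1]])

```text
time_s: 4.5
tcp_pos: [0.5563, 0.2044, 0.3185]
ee_rot: [[-1.0, -0.029, -0.0], [-0.029, 1.0, -0.001], [0.0, -0.001, -1.0]]
wrist_force: [2.0, -7.8, -2.5]
gripper_width: 0.248
gripper_force: 4.5
```

Emit:
arm_command(deltas=[[0, 0, 0, 0, 0, 0, 1], [0, 0, 0, 0, 0, 0, 1], [0, 0, 0, 0, 0, 0, 1]])

```text
time_s: 4.75
tcp_pos: [0.5563, 0.204, 0.3185]
ee_rot: [[-1.0, -0.029, -0.0], [-0.029, 1.0, -0.002], [0.0, -0.002, -1.0]]
wrist_force: [0.7, -4.7, -0.4]
gripper_width: 0.23
gripper_force: 30.0
```

Emit:
arm_command(deltas=[[0, 0, 0, 0.2, 0, 0.01, 1], [0, 0, 0, 0.4, 0, 0.02, 1], [0, 0, 0, 0.6, 0, 0.03, 1], [0, 0, 0, 0.8, 0, 0.04, 1], [0, 0, 0, 1.0, 0, 0.05, 1]])

```text
time_s: 5.17
tcp_pos: [0.5491, 0.2042, 0.3176]
ee_rot: [[-1.0, -0.028, 0.006], [-0.028, 1.0, 0.0], [-0.006, -0.0, -1.0]]
wrist_force: [10.5, -6.2, -6.7]
gripper_width: 0.231
gripper_force: 29.9
```

Emit:
arm_command(deltas=[[0, 0, 0, 0.2, 0, 0.03, 1], [0, 0, 0, 0.4, 0, 0.06, 1], [0, 0, 0, 0.59, 0, 0.09, 1], [0, 0, 0, 0.79, 0, 0.12, 1], [0, 0, 0, 0.99, 0, 0.15, 1]])

```text
time_s: 5.58
tcp_pos: [0.5396, 0.2044, 0.3156]
ee_rot: [[-1.0, -0.028, 0.006], [-0.028, 1.0, 0.001], [-0.006, 0.001, -1.0]]
wrist_force: [12.3, -4.2, -7.4]
gripper_width: 0.229
gripper_force: 30.0
```

Emit:
arm_command(deltas=[[0, 0, 0, 0.19, 0, 0.05, 1], [0, 0, 0, 0.39, 0, 0.1, 1], [0, 0, 0, 0.58, 0, 0.15, 1], [0, 0, 0, 0.78, 0, 0.2, 1], [0, 0, 0, 0.97, 0, 0.25, 1]])

```text
time_s: 6.0
tcp_pos: [0.5303, 0.2045, 0.313]
ee_rot: [[-1.0, -0.028, 0.007], [-0.028, 1.0, 0.002], [-0.007, 0.001, -1.0]]
wrist_force: [14.3, -3.9, -9.4]
gripper_width: 0.229
gripper_force: 30.0
```

Emit:
arm_command(deltas=[[0, 0, 0, 0.19, 0, 0.07, 1], [0, 0, 0, 0.38, 0, 0.14, 1], [0, 0, 0, 0.56, 0, 0.2, 1], [0, 0, 0, 0.75, 0, 0.27, 1], [0, 0, 0, 0.94, 0, 0.34, 1]])

```text
time_s: 6.42
tcp_pos: [0.5214, 0.2047, 0.3097]
ee_rot: [[-1.0, -0.028, 0.009], [-0.028, 1.0, 0.003], [-0.009, 0.002, -1.0]]
wrist_force: [15.4, -2.7, -10.9]
gripper_width: 0.232
gripper_force: 30.0
```

Emit:
arm_command(deltas=[[0, 0, 0, 0.16, 0.0, 0.15, 1], [0, 0, 0, 0.33, 0.01, 0.3, 1], [0, 0, 0, 0.49, 0.01, 0.45, 1], [0, 0, 0, 0.66, 0.01, 0.6, 1], [0, 0, 0, 0.82, 0.02, 0.74, 1]])

```text
time_s: 6.83
tcp_pos: [0.5135, 0.2048, 0.3056]
ee_rot: [[-0.999, -0.029, 0.012], [-0.029, 1.0, 0.004], [-0.012, 0.003, -1.0]]
wrist_force: [10.7, -2.7, 2.1]
gripper_width: 0.235
gripper_force: 30.1
```

Emit:
arm_command(deltas=[[0, 0, 0, 0.16, 0.0, 0.11, 1], [0, 0, 0, 0.33, 0.01, 0.23, 1], [0, 0, 0, 0.49, 0.01, 0.34, 1], [0, 0, 0, 0.66, 0.01, 0.45, 1], [0, 0, 0, 0.82, 0.02, 0.57, 1]])

```text
time_s: 7.25
tcp_pos: [0.5054, 0.205, 0.3007]
ee_rot: [[-0.999, -0.029, 0.013], [-0.029, 1.0, 0.004], [-0.013, 0.004, -1.0]]
wrist_force: [9.1, -3.1, 3.0]
gripper_width: 0.226
gripper_force: 30.1
```

Emit:
arm_command(deltas=[[0, 0, 0, 0.15, 0.0, 0.13, 1], [0, 0, 0, 0.31, 0.01, 0.26, 1], [0, 0, 0, 0.46, 0.01, 0.39, 1], [0, 0, 0, 0.61, 0.01, 0.52, 1], [0, 0, 0, 0.77, 0.02, 0.65, 1]])

```text
time_s: 7.67
tcp_pos: [0.4977, 0.2051, 0.2948]
ee_rot: [[-0.999, -0.03, 0.014], [-0.03, 1.0, 0.005], [-0.014, 0.005, -1.0]]
wrist_force: [9.0, -3.2, 5.3]
gripper_width: 0.226
gripper_force: 30.1
```

Emit:
arm_command(deltas=[[0, 0, 0, 0.14, 0.0, 0.14, 1], [0, 0, 0, 0.28, 0.01, 0.29, 1], [0, 0, 0, 0.42, 0.01, 0.43, 1], [0, 0, 0, 0.56, 0.01, 0.57, 1], [0, 0, 0, 0.7, 0.01, 0.72, 1]])

```text
time_s: 8.08
tcp_pos: [0.4905, 0.2053, 0.288]
ee_rot: [[-0.999, -0.03, 0.013], [-0.03, 1.0, 0.005], [-0.013, 0.005, -1.0]]
wrist_force: [6.9, -2.3, 7.4]
gripper_width: 0.227
gripper_force: 30.1
```

Emit:
arm_command(deltas=[[0, 0, 0, 0.12, 0.0, 0.16, 1], [0, 0, 0, 0.25, 0.01, 0.31, 1], [0, 0, 0, 0.37, 0.01, 0.47, 1], [0, 0, 0, 0.5, 0.01, 0.63, 1], [0, 0, 0, 0.62, 0.01, 0.78, 1]])

```text
time_s: 8.5
tcp_pos: [0.4838, 0.2054, 0.2804]
ee_rot: [[-0.999, -0.03, 0.013], [-0.03, 1.0, 0.006], [-0.013, 0.006, -1.0]]
wrist_force: [4.5, -2.1, 8.9]
gripper_width: 0.225
gripper_force: 30.0
```

Emit:
arm_command(deltas=[[0, 0, 0, 0.11, 0.0, 0.17, 1], [0, 0, 0, 0.22, 0.0, 0.34, 1], [0, 0, 0, 0.32, 0.01, 0.5, 1], [0, 0, 0, 0.43, 0.01, 0.67, 1], [0, 0, 0, 0.54, 0.01, 0.84, 1]])

```text
time_s: 8.92
tcp_pos: [0.478, 0.2055, 0.272]
ee_rot: [[-0.999, -0.031, 0.012], [-0.031, 1.0, 0.006], [-0.012, 0.006, -1.0]]
wrist_force: [3.1, -0.3, 9.5]
gripper_width: 0.218
gripper_force: 29.7
```

Emit:
arm_command(deltas=[[0, 0, 0, 0.09, 0.0, 0.18, 1], [0, 0, 0, 0.18, 0.0, 0.36, 1], [0, 0, 0, 0.27, 0.01, 0.53, 1], [0, 0, 0, 0.36, 0.01, 0.71, 1], [0, 0, 0, 0.45, 0.01, 0.89, 1]])

```text
time_s: 9.33
tcp_pos: [0.4726, 0.2056, 0.2628]
ee_rot: [[-0.999, -0.031, 0.009], [-0.031, 1.0, 0.006], [-0.009, 0.006, -1.0]]
wrist_force: [-1.1, 0.2, 10.4]
gripper_width: 0.226
gripper_force: 29.4
```

Emit:
arm_command(deltas=[[0, 0, 0, 0.07, 0.0, 0.19, 1], [0, 0, 0, 0.14, 0.0, 0.37, 1], [0, 0, 0, 0.22, 0.0, 0.56, 1], [0, 0, 0, 0.29, 0.01, 0.75, 1], [0, 0, 0, 0.36, 0.01, 0.93, 1]])

```text
time_s: 9.75
tcp_pos: [0.4682, 0.2057, 0.2532]
ee_rot: [[-1.0, -0.031, 0.007], [-0.031, 1.0, 0.006], [-0.007, 0.006, -1.0]]
wrist_force: [-3.0, 2.3, 11.4]
gripper_width: 0.225
gripper_force: 29.1
```

Emit:
arm_command(deltas=[[0, 0, 0, 0.05, 0.0, 0.19, 1], [0, 0, 0, 0.11, 0.0, 0.39, 1], [0, 0, 0, 0.16, 0.0, 0.58, 1], [0, 0, 0, 0.21, 0.0, 0.77, 1], [0, 0, 0, 0.27, 0.0, 0.96, 1]])

```text
time_s: 10.17
tcp_pos: [0.4649, 0.2058, 0.2432]
ee_rot: [[-1.0, -0.031, 0.006], [-0.031, 1.0, 0.006], [-0.006, 0.006, -1.0]]
wrist_force: [-5.2, 2.3, 11.5]
gripper_width: 0.228
gripper_force: 28.9
```

Emit:
arm_command(deltas=[[0, 0, 0, 0.03, 0.0, 0.2, 1], [0, 0, 0, 0.07, 0.0, 0.39, 1], [0, 0, 0, 0.1, 0.0, 0.59, 1], [0, 0, 0, 0.14, 0.0, 0.79, 1], [0, 0, 0, 0.17, 0.0, 0.99, 1]])

```text
time_s: 10.58
tcp_pos: [0.4627, 0.2058, 0.2329]
ee_rot: [[-1.0, -0.031, 0.004], [-0.031, 1.0, 0.006], [-0.005, 0.006, -1.0]]
wrist_force: [-6.5, 3.3, 11.4]
gripper_width: 0.222
gripper_force: 28.9
```

Emit:
arm_command(deltas=[[0, 0, 0, 0.01, 0.0, 0.2, 1], [0, 0, 0, 0.03, 0.0, 0.4, 1], [0, 0, 0, 0.04, 0.0, 0.6, 1], [0, 0, 0, 0.06, 0.0, 0.8, 1], [0, 0, 0, 0.07, 0.0, 1.0, 1]])

```text
time_s: 11.0
tcp_pos: [0.4616, 0.2058, 0.2224]
ee_rot: [[-1.0, -0.03, 0.003], [-0.03, 1.0, 0.006], [-0.003, 0.006, -1.0]]
wrist_force: [-6.9, 3.8, 10.8]
gripper_width: 0.223
gripper_force: 28.9
```

Emit:
arm_command(deltas=[[0, 0, 0, -0.01, 0.0, 0.2, 1], [0, 0, 0, -0.01, 0.0, 0.4, 1], [0, 0, 0, -0.02, 0.0, 0.6, 1], [0, 0, 0, -0.02, 0.0, 0.8, 1], [0, 0, 0, -0.03, 0.0, 1.0, 1]])

```text
time_s: 11.42
tcp_pos: [0.4616, 0.2058, 0.2121]
ee_rot: [[-1.0, -0.03, 0.002], [-0.03, 1.0, 0.005], [-0.003, 0.005, -1.0]]
wrist_force: [-7.2, 4.6, 8.9]
gripper_width: 0.219
gripper_force: 29.0
```

Emit:
arm_command(deltas=[[0, 0, 0, 0.01, 0.0, -0.2, 1], [0, 0, 0, 0.01, 0.0, -0.4, 1], [0, 0, 0, 0.02, 0.0, -0.6, 1], [0, 0, 0, 0.02, 0.0, -0.8, 1], [0, 0, 0, 0.03, 0.0, -1.0, 1]])

```text
time_s: 11.83
tcp_pos: [0.4615, 0.2058, 0.218]
ee_rot: [[-1.0, -0.029, 0.0], [-0.029, 1.0, 0.005], [-0.0, 0.005, -1.0]]
wrist_force: [3.3, 7.1, -10.9]
gripper_width: 0.222
gripper_force: 30.5
```

Emit:
arm_command(deltas=[[0, 0, 0, -0.01, 0.0, -0.2, 1], [0, 0, 0, -0.03, 0.0, -0.4, 1], [0, 0, 0, -0.04, 0.0, -0.6, 1], [0, 0, 0, -0.06, 0.0, -0.8, 1], [0, 0, 0, -0.07, 0.0, -1.0, 1]])

```text
time_s: 12.25
tcp_pos: [0.4624, 0.2057, 0.2276]
ee_rot: [[-1.0, -0.029, -0.0], [-0.029, 1.0, 0.005], [-0.0, 0.005, -1.0]]
wrist_force: [5.0, 7.0, -12.3]
gripper_width: 0.221
gripper_force: 30.6
```

Emit:
arm_command(deltas=[[0, 0, 0, -0.03, 0.0, -0.2, 1], [0, 0, 0, -0.07, 0.0, -0.39, 1], [0, 0, 0, -0.1, 0.0, -0.59, 1], [0, 0, 0, -0.14, 0.0, -0.79, 1], [0, 0, 0, -0.17, 0.0, -0.99, 1]])

```text
time_s: 12.67
tcp_pos: [0.4641, 0.2057, 0.2371]
ee_rot: [[-1.0, -0.028, -0.0], [-0.028, 1.0, 0.004], [0.0, 0.005, -1.0]]
wrist_force: [5.6, 5.4, -14.6]
gripper_width: 0.219
gripper_force: 30.8
```

Emit:
arm_command(deltas=[[0, 0, 0, -0.05, 0.0, -0.19, 1], [0, 0, 0, -0.11, 0.0, -0.39, 1], [0, 0, 0, -0.16, 0.0, -0.58, 1], [0, 0, 0, -0.21, 0.0, -0.77, 1], [0, 0, 0, -0.27, 0.0, -0.96, 1]])

```text
time_s: 13.08
tcp_pos: [0.4664, 0.2056, 0.2461]
ee_rot: [[-1.0, -0.028, -0.002], [-0.028, 1.0, 0.004], [0.002, 0.004, -1.0]]
wrist_force: [5.1, 6.2, -13.8]
gripper_width: 0.219
gripper_force: 31.0
```

Emit:
arm_command(deltas=[[0, 0, 0, -0.07, 0.0, -0.19, 1], [0, 0, 0, -0.14, 0.0, -0.37, 1], [0, 0, 0, -0.22, 0.0, -0.56, 1], [0, 0, 0, -0.29, -0.01, -0.75, 1], [0, 0, 0, -0.36, -0.01, -0.93, 1]])

```text
time_s: 13.5
tcp_pos: [0.4694, 0.2055, 0.2549]
ee_rot: [[-1.0, -0.028, -0.004], [-0.028, 1.0, 0.003], [0.003, 0.003, -1.0]]
wrist_force: [4.7, 5.8, -15.5]
gripper_width: 0.226
gripper_force: 31.1
```

Emit:
arm_command(deltas=[[0, 0, 0, -0.09, 0.0, -0.18, 1], [0, 0, 0, -0.18, 0.0, -0.36, 1], [0, 0, 0, -0.27, -0.01, -0.53, 1], [0, 0, 0, -0.36, -0.01, -0.71, 1], [0, 0, 0, -0.45, -0.01, -0.89, 1]])

```text
time_s: 13.92
tcp_pos: [0.4732, 0.2054, 0.2632]
ee_rot: [[-1.0, -0.028, -0.006], [-0.028, 1.0, 0.003], [0.006, 0.003, -1.0]]
wrist_force: [3.7, 5.8, -16.1]
gripper_width: 0.215
gripper_force: 31.1
```

Emit:
arm_command(deltas=[[0, 0, 0, -0.11, 0.0, -0.17, 1], [0, 0, 0, -0.22, 0.0, -0.34, 1], [0, 0, 0, -0.32, -0.01, -0.5, 1], [0, 0, 0, -0.43, -0.01, -0.67, 1], [0, 0, 0, -0.54, -0.01, -0.84, 1]])

```text
time_s: 14.33
tcp_pos: [0.4778, 0.2052, 0.2711]
ee_rot: [[-1.0, -0.028, -0.008], [-0.028, 1.0, 0.002], [0.008, 0.002, -1.0]]
wrist_force: [0.3, 5.8, -15.1]
gripper_width: 0.225
gripper_force: 31.1
```

Emit:
arm_command(deltas=[[0, 0, 0, -0.48, -0.01, -0.6, 1], [0, 0, 0, -0.96, -0.02, -1.15, 1], [0, 0, 0, -1.5, -0.03, -1.66, 1], [0, 0, 0, -2.08, -0.04, -2.14, 1], [0, 0, 0, -2.7, -0.05, -2.57, 1], [0, 0, 0, -3.34, -0.06, -2.96, 1], [0, 0, 0, -3.1, -0.06, -2.86, 1], [0, 0, 0, -3.1, -0.06, -2.86, 1]])

```text
time_s: 15.0
tcp_pos: [0.5095, 0.2045, 0.3018]
ee_rot: [[-1.0, -0.029, -0.005], [-0.029, 1.0, 0.0], [0.005, 0.0, -1.0]]
wrist_force: [-0.5, 4.6, -9.0]
gripper_width: 0.221
gripper_force: 30.4
```

Emit:
arm_command(deltas=[[0, 0, 0, 0, 0, 0, 0], [0, 0, 0, 0, 0, 0, -1], [0, 0, 0, 0, 0, 0, -1], [0, 0, 0, 0, 0, 0, -1], [0, 0, 0, 0, 0, 0, -1], [0, 0, 0, 0, 0, -3, -1], [0, 0, 0, 0, 0, -6, -1], [0, 0, 0, 0, 0, -8, -1]])

```text
time_s: 15.67
tcp_pos: [0.5118, 0.2035, 0.3883]
ee_rot: [[-1.0, -0.029, 0.005], [-0.029, 1.0, 0.001], [-0.005, 0.001, -1.0]]
wrist_force: [1.4, 0.5, 1.0]
gripper_width: 0.743
gripper_force: 0.0
```

```bash
python3 -c "
from h import *
print(sense()['tcp_pos'])
go([.5625,.0150,.29],.0287)
c=capture('wrist');im=c['pixels']
for q in proj(c,[[.5625,.015,.2358],[.5614-.045,.205,.308]]):cv2.drawMarker(im,tuple(int(round(v)) for v in q),(0,0,255),0,8)
cv2.imwrite('pics/w4.png',im)"
```

```text
[0.51183333 0.20350393 0.38832834]
row [0.0011 0.0048 0.0002] [ -4.47 -19.     9.83] t 15.67 [ 3.86e+01  1.08e+01  5.30e+00  1.00e-01 -8.43e+01 -1.27e+02]
```

View pics/w4.png

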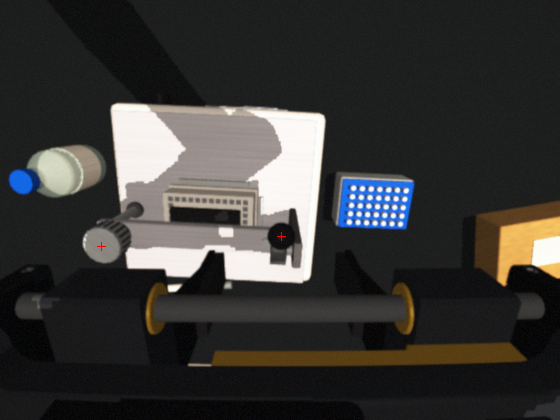

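The ball sits at (280,236), so the lever has stayed at about 0.55 rad. The nut is at (102,243), about 2–3 mm nearer the robot than predicted. Moving above it with the wrist wound back for a clockwise turn.

Emit:
arm_command(deltas=[[0, 0, -0.12, -0.9, -3.8, 0, -1], [0, 0, -0.24, -1.8, -7.6, 0, -1], [0, 0, -0.36, -2.7, -11.4, 0, -1], [0, 0, -0.48, -3.5, -15.2, 0, -1], [0, 0, -0.6, -4.27, -18.95, 0, -1], [0, 0, -0.72, -4.27, -18.95, 2, -1], [0, 0, -0.84, -4.27, -18.95, 4, -1], [0, 0, -0.96, -4.27, -18.95, 6, -1]])

```text
time_s: 16.38
tcp_pos: [0.5595, 0.0142, 0.3246]
ee_rot: [[-0.558, -0.83, 0.002], [-0.83, 0.558, 0.0], [-0.001, -0.002, -1.0]]
wrist_force: [0.5, 0.3, -0.2]
gripper_width: 0.998
gripper_force: 0.0
```

Emit:
arm_command(deltas=[[0, 0, -0.12, 0, 0, 1, -1], [0, 0, -0.24, 0, 0, 2, -1], [0, 0, -0.36, 0, 0, 2, -1], [0, 0, -0.48, 0, 0, 2, -1], [0, 0, -0.6, 0, 0, 2, -1], [0, 0, -0.72, 0, 0, 2, -1], [0, 0, -0.84, 0, 0, 2, -1], [0, 0, -0.96, 0, 0, 2, -1]])

```text
time_s: 17.05
tcp_pos: [0.5594, 0.0154, 0.3052]
ee_rot: [[0.361, -0.932, 0.001], [-0.932, -0.361, -0.0], [0.001, -0.001, -1.0]]
wrist_force: [-0.4, -0.3, 0.0]
gripper_width: 1.001
gripper_force: 0.0
```

```bash
python3 -c "
from h import *
s=sense();print(s['tcp_pos'],s['wrist_force'])
y=np.arctan2(-s['ee_rot'][0,1],s['ee_rot'][1,1]);print(y)
go([.5605,.0155,.225],y)
"
```

```text
[0.55943899 0.01535418 0.30519415] [-0.44468539 -0.28115553  0.048982  ]
1.9404981384503432
row [-0.0013 -0.0006 -0.    ] [ 0.02 -0.09  8.02] t 17.05 [ 18.2  13.4  -2.8   0.  -73.7   3. ]
```

Emit:
arm_command(deltas=[[0, 0, 0, 0.02, -0.09, 3, -1], [0, 0, 0, 0.02, -0.09, 5.5, -1], [0, 0, 0, 0.02, -0.09, 7.2, -0.6], [0, 0, 0, 0.02, -0.09, 7.9, -0.2], [0, 0, 0, 0.02, -0.09, 7.9, 0.5], [0, 0, 0, 0.02, -0.09, 7.9, 1], [0, 0, 0, 0.02, -0.09, 7.9, 1], [0, 0, 0, 0.02, -0.09, 7.9, 1]])

```text
time_s: 17.72
tcp_pos: [0.561, 0.0159, 0.2272]
ee_rot: [[0.356, -0.934, 0.003], [-0.934, -0.356, 0.001], [0.001, -0.003, -1.0]]
wrist_force: [-0.4, -0.0, 0.7]
gripper_width: 0.63
gripper_force: 0.0
```

Emit:
arm_command(deltas=[[0, 0, 0, 0, 0, 0, 1], [0, 0, 0, 0, 0, 0, 1], [0, 0, 0, 0, 0, 0, 1], [0, 0, 0, 0, 0, 0, 1]])

```text
time_s: 18.05
tcp_pos: [0.5617, 0.0163, 0.2266]
ee_rot: [[0.356, -0.934, 0.004], [-0.934, -0.356, 0.001], [0.001, -0.004, -1.0]]
wrist_force: [5.4, 1.3, 0.6]
gripper_width: 0.474
gripper_force: 30.0
```

Emit:
arm_command(deltas=[[0, 0, 0.1, 0, -0.08, 0, 1], [0, 0, 0.2, 0, -0.08, 0, 1], [0, 0, 0.3, 0, -0.08, 0, 1], [0, 0, 0.4, 0, -0.08, 0, 1], [0, 0, 0.5, 0, -0.08, 0, 1], [0, 0, 0.6, 0, -0.08, 0, 1], [0, 0, 0.7, 0, -0.08, 0, 1], [0, 0, 0.8, 0, -0.08, 0, 1]])

```text
time_s: 18.72
tcp_pos: [0.5638, 0.0163, 0.2267]
ee_rot: [[-0.425, -0.905, 0.007], [-0.905, 0.425, 0.0], [-0.003, -0.007, -1.0]]
wrist_force: [8.4, -1.6, -1.7]
gripper_width: 0.474
gripper_force: 30.0
```

```bash
python3 -c "
from h import *
s=sense();print(s['tcp_pos'],s['wrist_force'],s['moment'],s['gripper_force'],np.arctan2(-s['ee_rot'][0,1],s['ee_rot'][1,1]))
"
```

```text
[0.56384321 0.01632491 0.22666624] [ 8.35036864 -1.63716816 -1.74323571] [-0.24290697 -2.30491302  0.39412465] 30.003620577044785 1.1320166306029913
```

Emit:
arm_command(deltas=[[0, 0, 0.11, 0, -0.15, 0, 1], [0, 0, 0.22, 0, -0.15, 0, 1], [0, 0, 0.33, 0, -0.15, 0, 1], [0, 0, 0.44, 0, -0.15, 0, 1], [0, 0, 0.55, 0, -0.15, 0, 1], [0, 0, 0.66, 0, -0.15, 0, 1], [0, 0, 0.77, 0, -0.15, 0, 1], [0, 0, 0.89, 0, -0.15, 0, 1]])

```text
time_s: 19.38
tcp_pos: [0.5654, 0.0145, 0.2267]
ee_rot: [[-0.971, -0.239, 0.008], [-0.239, 0.971, -0.002], [-0.007, -0.004, -1.0]]
wrist_force: [10.0, -5.2, -2.9]
gripper_width: 0.471
gripper_force: 30.0
```

Emit:
arm_command(deltas=[[0, 0, 0.01, 0, 0, 0, 1], [0, 0, 0.01, 0, 0, 0, 1]])

```text
time_s: 19.55
tcp_pos: [0.5655, 0.0144, 0.2267]
ee_rot: [[-0.973, -0.233, 0.008], [-0.233, 0.973, -0.002], [-0.007, -0.003, -1.0]]
wrist_force: [9.6, -4.3, -2.2]
gripper_width: 0.475
gripper_force: 30.0
```

```bash
python3 -c "
from h import *
s=sense();print(s['tcp_pos'],s['wrist_force'],s['moment'],s['gripper_force'],np.arctan2(-s['ee_rot'][0,1],s['ee_rot'][1,1]),s['joints'])
"
```

```text
[0.56546234 0.01444572 0.22668479] [ 9.60746378 -4.33094718 -2.24477273] [-1.40269575 -2.67778662 -0.08043097] 30.002102977596223 0.2347038922587922 [ 17.99021545  16.71699148  -9.76772584   0.24750152 -63.12755406
 -94.65313028]
```

Emit:
arm_command(deltas=[[0, 0, 0, 0, 0, 0, -0.3], [0, 0, 0, 0, 0, 0, -0.6], [0, 0, 0, 0, 0, 0, -0.6], [0, 0, 0, 0, 0, 0, -0.6], [0, 0, 0, 0, 0, -3, -0.6], [0, 0, 0, 0, 0, -7, -0.6], [0, 0, 0.1, 0, 0, -11, -0.6], [0, 0, 0.2, 0, 0, -15, -0.6]])

```text
time_s: 20.22
tcp_pos: [0.5613, 0.0154, 0.3772]
ee_rot: [[-1.0, -0.03, -0.002], [-0.03, 1.0, -0.0], [0.002, -0.0, -1.0]]
wrist_force: [0.9, 0.7, 0.4]
gripper_width: 0.797
gripper_force: 0.0
```

```bash
python3 -c "
from h import *
s=sense();print(s['tcp_pos'],s['wrist_force'],s['gripper_width'])
go([.51,.205,.37],.0101)
"
```

```text
[0.56131859 0.01535423 0.37721207] [0.88081748 0.73447622 0.36673123] 0.7966269760107246
row [-0.0004 -0.0016  0.0203] [ 4.55 19.11  0.72] t 20.22 [  18.1   12.2    5.7   -0.   -83.6 -106.4]
```

Emit:
arm_command(deltas=[[0, 0, 0.02, 0.9, 3.8, 0, -0.6], [0, 0, 0.02, 1.8, 7.6, 0, -0.6], [0, 0, 0.02, 2.7, 11.4, 0, -0.6], [0, 0, 0.02, 3.6, 15.2, 0, -0.6], [0, 0, 0.02, 4.5, 19.1, 0, -0.6], [0, 0, 0.02, 4.5, 19.1, 2, -0.6], [0, 0, 0.02, 4.5, 19.1, 4, -0.6], [0, 0, 0.02, 4.5, 19.1, 4, -0.6]])

```text
time_s: 20.88
tcp_pos: [0.508, 0.2049, 0.3313]
ee_rot: [[-1.0, -0.016, -0.008], [-0.016, 1.0, -0.004], [0.008, -0.004, -1.0]]
wrist_force: [-0.3, -0.1, -0.7]
gripper_width: 0.802
gripper_force: 0.0
```

```bash
python3 -c "
from h import *
go([.51,.205,.302],.0101);print(sense()['tcp_pos'])
c=capture('wrist');im=c['pixels']
for q in proj(c,[[.5095,.205,.302]]):cv2.drawMarker(im,tuple(int(round(v)) for v in q),(0,0,255),0,8)
cv2.imwrite('pics/w5.png',im)"
```

```text
row [-0.0037 -0.0084  0.0063] [-0.23  0.01  2.93] t 20.88 [ 3.890e+01  1.180e+01 -1.100e+00 -1.000e-01 -7.760e+01 -1.279e+02]
[0.50799224 0.20493426 0.33128785]
```

View pics/w5.png

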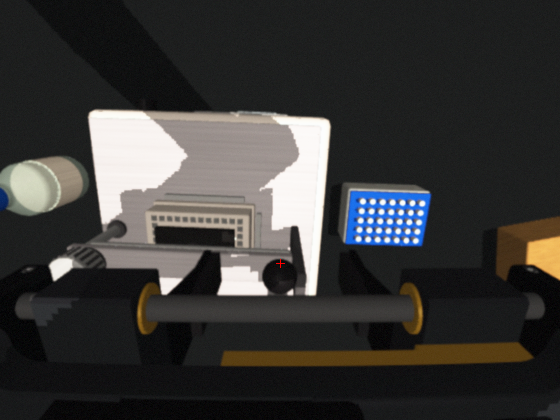

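The ball is at (280,275), about 9 mm nearer upright than I assumed, around (0.517, 0.205, 0.307).

Emit:
arm_command(deltas=[[0, 0, 0, 0, 0, 1, -0.6], [0, 0, 0, 0, 0, 1.5, -0.6], [0, 0, 0, 0, 0, 1.5, -0.6]])

```text
time_s: 21.18
tcp_pos: [0.5104, 0.2042, 0.3199]
ee_rot: [[-1.0, -0.014, -0.001], [-0.014, 1.0, -0.0], [0.001, -0.0, -1.0]]
wrist_force: [0.6, -1.3, -0.7]
gripper_width: 0.8
gripper_force: 0.0
```

```bash
python3 -c "
from h import *
go([.517,.205,.3065],.0101);s=sense();print(s['tcp_pos'],s['wrist_force'])
c=capture('wrist');P=c['pixels'];g=cv2.cvtColor(P,cv2.COLOR_BGR2GRAY)
for x in(.510,.514,.518,.522): 
  a=np.arcsin((.5614-x)/.1);print(x,proj(c,[[x,.205,.219+.1*np.cos(a)]]))
cv2.imwrite('pics/w6.png',cv2.resize(P[240:340,210:360],None,fx=4,fy=4))"
```

```text
row [-0.0005 -0.0013  0.0037] [-0.66  0.07  1.34] t 21.18 [  38.7   12.1   -2.4   -0.   -75.6 -127.9]
[0.51041539 0.20416758 0.31989303] [ 0.64639039 -1.32182257 -0.66306869]
0.51 [[281.00961121 270.34309099]]
0.514 [[280.91971546 278.44879759]]
0.518 [[280.82682357 286.41939183]]
0.522 [[280.73140408 294.23647285]]
```

View pics/w6.png

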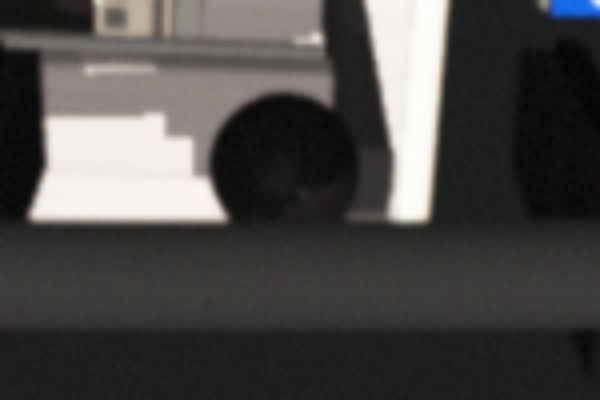

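The ball's centre in full-image pixels is about (281,281), giving x ≈ 0.5155 and a ≈ 0.477. Gripping it there.

Emit:
arm_command(deltas=[[0, 0, 0, -0.5, 0.05, 0.6, -0.4], [0, 0, 0, -0.5, 0.05, 1.25, 0], [0, 0, 0, -0.5, 0.05, 1.25, 0.5], [0, 0, 0, -0.5, 0.05, 1.25, 1], [0, 0, 0, -0.5, 0.05, 1.25, 1], [0, 0, 0, -0.5, 0.05, 1.25, 1], [0, 0, 0, -0.5, 0.05, 1.25, 1], [0, 0, 0, -0.5, 0.05, 1.25, 1]])

```text
time_s: 21.9
tcp_pos: [0.5156, 0.2054, 0.3084]
ee_rot: [[-1.0, -0.015, 0.0], [-0.015, 1.0, 0.0], [-0.0, 0.0, -1.0]]
wrist_force: [-0.2, -0.2, -0.2]
gripper_width: 0.277
gripper_force: 0.0
```

Emit:
arm_command(deltas=[[0, 0, 0, 0, 0, 0, 1], [0, 0, 0, 0, 0, 0, 1], [0, 0, 0, 0, 0, 0, 1], [0, 0, 0, 0, 0, 0, 1]])

```text
time_s: 22.23
tcp_pos: [0.5156, 0.2049, 0.3083]
ee_rot: [[-1.0, -0.015, 0.0], [-0.015, 1.0, -0.001], [-0.0, -0.001, -1.0]]
wrist_force: [1.0, -2.2, 1.6]
gripper_width: 0.228
gripper_force: 30.0
```

Emit:
arm_command(deltas=[[0, 0, 0, 0.17, 0, 0.1, 1], [0, 0, 0, 0.35, 0, 0.2, 1], [0, 0, 0, 0.52, 0, 0.3, 1], [0, 0, 0, 0.69, 0, 0.4, 1], [0, 0, 0, 0.87, 0, 0.5, 1]])

```text
time_s: 22.65
tcp_pos: [0.5107, 0.2051, 0.3054]
ee_rot: [[-1.0, -0.015, 0.011], [-0.015, 1.0, 0.001], [-0.011, 0.001, -1.0]]
wrist_force: [10.8, -5.2, 2.0]
gripper_width: 0.232
gripper_force: 30.0
```

Emit:
arm_command(deltas=[[0, 0, 0, 0.16, 0, 0.12, 1], [0, 0, 0, 0.32, 0, 0.23, 1], [0, 0, 0, 0.49, 0, 0.35, 1], [0, 0, 0, 0.65, 0, 0.47, 1], [0, 0, 0, 0.81, 0, 0.58, 1]])

```text
time_s: 23.07
tcp_pos: [0.5031, 0.2053, 0.3001]
ee_rot: [[-1.0, -0.015, 0.012], [-0.015, 1.0, 0.002], [-0.012, 0.002, -1.0]]
wrist_force: [10.0, -4.3, 2.7]
gripper_width: 0.235
gripper_force: 30.0
```

Emit:
arm_command(deltas=[[0, 0, 0, 0.15, 0, 0.13, 1], [0, 0, 0, 0.3, 0, 0.27, 1], [0, 0, 0, 0.45, 0, 0.4, 1], [0, 0, 0, 0.6, 0, 0.53, 1], [0, 0, 0, 0.75, 0, 0.66, 1]])

```text
time_s: 23.48
tcp_pos: [0.4955, 0.2054, 0.2941]
ee_rot: [[-1.0, -0.015, 0.012], [-0.015, 1.0, 0.003], [-0.012, 0.003, -1.0]]
wrist_force: [9.0, -3.9, 4.8]
gripper_width: 0.231
gripper_force: 30.0
```

Emit:
arm_command(deltas=[[0, 0, 0, 0.14, 0, 0.15, 1], [0, 0, 0, 0.27, 0, 0.29, 1], [0, 0, 0, 0.41, 0, 0.44, 1], [0, 0, 0, 0.54, 0, 0.59, 1], [0, 0, 0, 0.68, 0, 0.73, 1]])

```text
time_s: 23.9
tcp_pos: [0.4884, 0.2055, 0.2872]
ee_rot: [[-1.0, -0.015, 0.012], [-0.015, 1.0, 0.003], [-0.012, 0.003, -1.0]]
wrist_force: [6.6, -2.7, 7.4]
gripper_width: 0.233
gripper_force: 30.0
```

Emit:
arm_command(deltas=[[0, 0, 0, 0.12, 0, 0.16, 1], [0, 0, 0, 0.24, 0, 0.32, 1], [0, 0, 0, 0.36, 0, 0.48, 1], [0, 0, 0, 0.48, 0, 0.64, 1], [0, 0, 0, 0.6, 0, 0.8, 1]])

```text
time_s: 24.32
tcp_pos: [0.4819, 0.2056, 0.2794]
ee_rot: [[-1.0, -0.016, 0.011], [-0.016, 1.0, 0.004], [-0.011, 0.003, -1.0]]
wrist_force: [3.4, -2.8, 9.4]
gripper_width: 0.228
gripper_force: 30.1
```

Emit:
arm_command(deltas=[[0, 0, 0, 0.1, 0, 0.17, 1], [0, 0, 0, 0.21, 0, 0.34, 1], [0, 0, 0, 0.31, 0, 0.51, 1], [0, 0, 0, 0.42, 0, 0.68, 1], [0, 0, 0, 0.52, 0, 0.86, 1]])

```text
time_s: 24.73
tcp_pos: [0.4761, 0.2057, 0.2708]
ee_rot: [[-1.0, -0.016, 0.01], [-0.016, 1.0, 0.004], [-0.01, 0.004, -1.0]]
wrist_force: [1.9, -1.7, 10.5]
gripper_width: 0.227
gripper_force: 30.1
```

Emit:
arm_command(deltas=[[0, 0, 0, 0.09, 0, 0.18, 1], [0, 0, 0, 0.17, 0, 0.36, 1], [0, 0, 0, 0.26, 0, 0.54, 1], [0, 0, 0, 0.34, 0, 0.72, 1], [0, 0, 0, 0.43, 0, 0.9, 1]])

```text
time_s: 25.15
tcp_pos: [0.4714, 0.2058, 0.2617]
ee_rot: [[-1.0, -0.016, 0.009], [-0.016, 1.0, 0.004], [-0.009, 0.004, -1.0]]
wrist_force: [0.1, -0.0, 9.6]
gripper_width: 0.226
gripper_force: 30.2
```

Emit:
arm_command(deltas=[[0, 0, 0, 0.07, 0, 0.19, 1], [0, 0, 0, 0.14, 0, 0.38, 1], [0, 0, 0, 0.2, 0, 0.57, 1], [0, 0, 0, 0.27, 0, 0.75, 1], [0, 0, 0, 0.34, 0, 0.94, 1]])

```text
time_s: 25.57
tcp_pos: [0.4677, 0.2059, 0.2523]
ee_rot: [[-1.0, -0.016, 0.008], [-0.016, 1.0, 0.004], [-0.008, 0.004, -1.0]]
wrist_force: [-0.9, -0.7, 12.1]
gripper_width: 0.228
gripper_force: 30.2
```

Emit:
arm_command(deltas=[[0, 0, 0, 0.05, 0, 0.19, 1], [0, 0, 0, 0.1, 0, 0.39, 1], [0, 0, 0, 0.15, 0, 0.58, 1], [0, 0, 0, 0.19, 0, 0.77, 1], [0, 0, 0, 0.24, 0, 0.97, 1]])

```text
time_s: 25.98
tcp_pos: [0.4649, 0.206, 0.2424]
ee_rot: [[-1.0, -0.016, 0.007], [-0.016, 1.0, 0.004], [-0.007, 0.004, -1.0]]
wrist_force: [-2.8, -0.2, 13.0]
gripper_width: 0.228
gripper_force: 30.1
```

Emit:
arm_command(deltas=[[0, 0, 0, 0.03, 0, 0.2, 1], [0, 0, 0, 0.06, 0, 0.4, 1], [0, 0, 0, 0.09, 0, 0.59, 1], [0, 0, 0, 0.12, 0, 0.79, 1], [0, 0, 0, 0.15, 0, 0.99, 1]])

```text
time_s: 26.4
tcp_pos: [0.4631, 0.206, 0.2324]
ee_rot: [[-1.0, -0.016, 0.006], [-0.016, 1.0, 0.004], [-0.006, 0.004, -1.0]]
wrist_force: [-3.7, -0.0, 13.8]
gripper_width: 0.22
gripper_force: 30.0
```

Emit:
arm_command(deltas=[[0, 0, 0, 0.01, 0, 0.2, 1], [0, 0, 0, 0.02, 0, 0.4, 1], [0, 0, 0, 0.03, 0, 0.6, 1], [0, 0, 0, 0.04, 0, 0.8, 1], [0, 0, 0, 0.05, 0, 1.0, 1]])

```text
time_s: 26.82
tcp_pos: [0.4623, 0.206, 0.2221]
ee_rot: [[-1.0, -0.016, 0.005], [-0.016, 1.0, 0.004], [-0.005, 0.004, -1.0]]
wrist_force: [-3.7, 0.0, 12.7]
gripper_width: 0.226
gripper_force: 29.2
```

Emit:
arm_command(deltas=[[0, 0, 0, -0.01, 0, 0.2, 1], [0, 0, 0, -0.02, 0, 0.4, 1], [0, 0, 0, -0.03, 0, 0.6, 1], [0, 0, 0, -0.04, 0, 0.8, 1], [0, 0, 0, -0.05, 0, 1.0, 1]])

```text
time_s: 27.23
tcp_pos: [0.4622, 0.206, 0.2119]
ee_rot: [[-1.0, -0.016, 0.004], [-0.016, 1.0, 0.004], [-0.004, 0.003, -1.0]]
wrist_force: [-6.9, -0.1, 13.2]
gripper_width: 0.224
gripper_force: 28.9
```

Emit:
arm_command(deltas=[[0, 0, 0, 0.01, 0, -0.2, 1], [0, 0, 0, 0.02, 0, -0.4, 1], [0, 0, 0, 0.03, 0, -0.6, 1], [0, 0, 0, 0.04, 0, -0.8, 1], [0, 0, 0, 0.05, 0, -1.0, 1]])

```text
time_s: 27.65
tcp_pos: [0.4619, 0.2059, 0.2178]
ee_rot: [[-1.0, -0.015, 0.001], [-0.015, 1.0, 0.003], [-0.001, 0.003, -1.0]]
wrist_force: [5.6, 5.0, -8.5]
gripper_width: 0.228
gripper_force: 30.3
```

Emit:
arm_command(deltas=[[0, 0, 0, -0.01, 0, -0.2, 1], [0, 0, 0, -0.02, 0, -0.4, 1], [0, 0, 0, -0.03, 0, -0.6, 1], [0, 0, 0, -0.04, 0, -0.8, 1], [0, 0, 0, -0.05, 0, -1.0, 1]])

```text
time_s: 28.07
tcp_pos: [0.4625, 0.2059, 0.2273]
ee_rot: [[-1.0, -0.014, 0.001], [-0.014, 1.0, 0.003], [-0.001, 0.003, -1.0]]
wrist_force: [6.6, 4.4, -10.1]
gripper_width: 0.223
gripper_force: 30.4
```

Emit:
arm_command(deltas=[[0, 0, 0, -0.03, 0, -0.2, 1], [0, 0, 0, -0.06, 0, -0.4, 1], [0, 0, 0, -0.09, 0, -0.59, 1], [0, 0, 0, -0.12, 0, -0.79, 1], [0, 0, 0, -0.15, 0, -0.99, 1]])

```text
time_s: 28.48
tcp_pos: [0.4637, 0.2059, 0.2364]
ee_rot: [[-1.0, -0.014, -0.0], [-0.014, 1.0, 0.002], [0.0, 0.002, -1.0]]
wrist_force: [7.2, 3.3, -12.1]
gripper_width: 0.226
gripper_force: 30.5
```

Emit:
arm_command(deltas=[[0, 0, 0, -0.05, 0, -0.19, 1], [0, 0, 0, -0.1, 0, -0.39, 1], [0, 0, 0, -0.15, 0, -0.58, 1], [0, 0, 0, -0.19, 0, -0.77, 1], [0, 0, 0, -0.24, 0, -0.97, 1]])

```text
time_s: 28.9
tcp_pos: [0.4657, 0.2058, 0.2455]
ee_rot: [[-1.0, -0.014, -0.002], [-0.014, 1.0, 0.002], [0.002, 0.002, -1.0]]
wrist_force: [6.7, 3.5, -13.1]
gripper_width: 0.223
gripper_force: 30.5
```

Emit:
arm_command(deltas=[[0, 0, 0, -0.07, 0, -0.19, 1], [0, 0, 0, -0.14, 0, -0.38, 1], [0, 0, 0, -0.2, 0, -0.57, 1], [0, 0, 0, -0.27, 0, -0.75, 1], [0, 0, 0, -0.34, 0, -0.94, 1]])

```text
time_s: 29.32
tcp_pos: [0.4683, 0.2057, 0.2541]
ee_rot: [[-1.0, -0.014, -0.004], [-0.014, 1.0, 0.001], [0.004, 0.001, -1.0]]
wrist_force: [4.4, 4.0, -14.2]
gripper_width: 0.214
gripper_force: 30.5
```

Emit:
arm_command(deltas=[[0, 0, 0, -0.09, 0, -0.18, 1], [0, 0, 0, -0.17, 0, -0.36, 1], [0, 0, 0, -0.26, 0, -0.54, 1], [0, 0, 0, -0.34, 0, -0.72, 1], [0, 0, 0, -0.43, 0, -0.9, 1]])

```text
time_s: 29.73
tcp_pos: [0.4716, 0.2056, 0.2622]
ee_rot: [[-1.0, -0.014, -0.007], [-0.014, 1.0, 0.0], [0.007, 0.0, -1.0]]
wrist_force: [2.9, 4.7, -14.7]
gripper_width: 0.214
gripper_force: 30.4
```

Emit:
arm_command(deltas=[[0, 0, 0, -0.62, 0, -0.95, 1], [0, 0, 0, -1.28, 0, -1.84, 1], [0, 0, 0, -1.8, 0, -2.38, 1], [0, 0, 0, -2.35, 0, -2.89, 1], [0, 0, 0, -2.95, 0, -3.35, 1], [0, 0, 0, -3.57, 0, -3.77, 1], [0, 0, 0, -3.4, 0, -3.67, 1], [0, 0, 0, -3.4, 0, -3.67, 1]])

```text
time_s: 30.4
tcp_pos: [0.5047, 0.2048, 0.3003]
ee_rot: [[-1.0, -0.014, -0.009], [-0.014, 1.0, -0.003], [0.009, -0.002, -1.0]]
wrist_force: [-3.5, 0.8, -7.9]
gripper_width: 0.214
gripper_force: 30.1
```

Emit:
arm_command(deltas=[[0, 0, 0, 0, 0, 0, 0], [0, 0, 0, 0, 0, 0, -0.6], [0, 0, 0, 0, 0, 0, -0.6], [0, 0, 0, 0, 0, 0, -0.6], [0, 0, 0, 0, 0, -3, -0.6], [0, 0, 0, 0, 0, -6, -0.6], [0, 0, 0, 0, 0, -7, -0.6], [0, 0, 0, 0, 0, -7, -0.6]])

```text
time_s: 31.07
tcp_pos: [0.509, 0.2056, 0.3785]
ee_rot: [[-1.0, -0.015, 0.009], [-0.015, 1.0, 0.005], [-0.009, 0.005, -1.0]]
wrist_force: [-0.1, 1.2, -0.1]
gripper_width: 0.735
gripper_force: 0.0
```

```bash
python3 -c "
from h import *
print(sense()['tcp_pos'],sense()['gripper_width'])
go([.563,.0150,.29],.015)
c=capture('wrist');im=c['pixels']
for x in(.502,.506,.510,.514): 
  a=np.arcsin((.5614-x)/.1);print(x,proj(c,[[x,.205,.219+.1*np.cos(a)]]))
print(proj(c,[[.563,.015,.235]]))
cv2.imwrite('pics/w7.png',cv2.resize(im[200:310,80:360],None,fx=2.8,fy=2.8))"
```

```text
[0.50900553 0.20562261 0.37845085] 0.7353349727450427
row [ 0.0047  0.0092 -0.0003] [ -5.04 -19.18   8.8 ] t 31.07 [ 3.900e+01  1.050e+01  3.700e+00  1.000e-01 -8.260e+01 -1.282e+02]
0.502 [[278.2708037  222.52475179]]
0.506 [[278.20479989 228.67825379]]
0.51 [[278.1374276  234.77097019]]
0.514 [[278.06894836 240.79277483]]
[[ 95.40619487 254.73554515]]
```

View pics/w7.png

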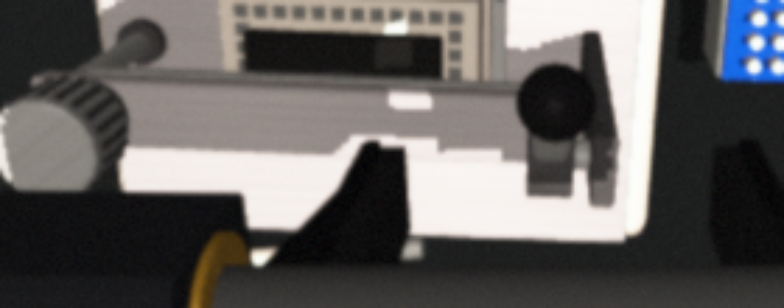

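The ball is at full-image (278,237), so a ≈ 0.525, and the nut is near (97,253), about (0.562, 0.016). That picture was the eleventh viewed, one over the limit of 10, so I'll view no more and work from numbers.

Emit:
arm_command(deltas=[[0, 0, -0.1, -1.0, -3.8, 0, -1], [0, 0, -0.2, -2.0, -7.6, 0, -1], [0, 0, -0.3, -3.0, -11.4, 0, -1], [0, 0, -0.3, -4.0, -15.2, 0, -1], [0, 0, -0.3, -4.94, -19.08, 0, -1], [0, 0, -0.3, -4.94, -19.08, 3, -1], [0, 0, -0.3, -4.94, -19.08, 6, -1], [0, 0, -0.3, -4.94, -19.08, 8, -1]])

```text
time_s: 31.78
tcp_pos: [0.5581, 0.0138, 0.2895]
ee_rot: [[-0.952, -0.307, -0.005], [-0.307, 0.952, -0.0], [0.004, 0.001, -1.0]]
wrist_force: [0.5, 0.2, -0.7]
gripper_width: 0.995
gripper_force: 0.0
```

Emit:
arm_command(deltas=[[0, 0, 0, 0, 0, 0, -1], [0, 0, 0, 0, 0, 0, -1], [0, 0, 0, 0, 0, 0, -1]])

```text
time_s: 32.03
tcp_pos: [0.5603, 0.0152, 0.2947]
ee_rot: [[-0.951, -0.31, 0.002], [-0.31, 0.951, -0.0], [-0.002, -0.001, -1.0]]
wrist_force: [0.6, 0.6, 0.2]
gripper_width: 1.001
gripper_force: 0.0
```

```bash
python3 -c "
from h import *
s=sense();print(s['tcp_pos'])
y=np.arctan2(-s['ee_rot'][0,1],s['ee_rot'][1,1]);print(y)
go([.562,.016,.2265],y)
"
```

```text
[0.56025719 0.01521809 0.29471192]
0.3153209056482509
row [-0.001   0.0019  0.    ] [-0.18  0.03  6.82] t 32.03 [ 18.2  13.8  -3.8   0.1 -72.3 -90.1]
```

Emit:
arm_command(deltas=[[0, 0, 0, -0.18, 0.03, 3, -0.6], [0, 0, 0, -0.18, 0.03, 5.5, -0.6], [0, 0, 0, -0.18, 0.03, 6.8, -0.4], [0, 0, 0, -0.18, 0.03, 6.8, 0], [0, 0, 0, -0.18, 0.03, 6.8, 1], [0, 0, 0, -0.18, 0.03, 6.8, 1], [0, 0, 0, -0.18, 0.03, 6.8, 1], [0, 0, 0, -0.18, 0.03, 6.8, 1]])

```text
time_s: 32.7
tcp_pos: [0.5629, 0.0141, 0.2277]
ee_rot: [[-0.951, -0.311, 0.005], [-0.311, 0.951, -0.004], [-0.004, -0.005, -1.0]]
wrist_force: [8.2, -17.2, -3.7]
gripper_width: 0.477
gripper_force: 9.6
```

Emit:
arm_command(deltas=[[0, 0, 0, 0, 0, 0, 1], [0, 0, 0, 0, 0, 0, 1], [0, 0, 0, 0, 0, 0, 1]])

```text
time_s: 32.95
tcp_pos: [0.563, 0.0139, 0.2277]
ee_rot: [[-0.951, -0.31, 0.005], [-0.31, 0.951, -0.003], [-0.004, -0.005, -1.0]]
wrist_force: [3.6, -7.5, -0.3]
gripper_width: 0.476
gripper_force: 30.0
```

Emit:
arm_command(deltas=[[0, 0, 0.05, 0, 0, 0, 1], [0, 0, 0.1, 0, 0, 0, 1], [0, 0, 0.15, 0, 0, 0, 1], [0, 0, 0.2, 0, 0, 0, 1], [0, 0, 0.25, 0, 0, 0, 1], [0, 0, 0.3, 0, 0, 0, 1], [0, 0, 0.35, 0, 0, 0, 1], [0, 0, 0.4, 0, 0, 0, 1]])

```text
time_s: 33.62
tcp_pos: [0.563, 0.0138, 0.2277]
ee_rot: [[-0.996, 0.086, 0.005], [0.086, 0.996, -0.003], [-0.005, -0.003, -1.0]]
wrist_force: [4.1, -8.6, 0.1]
gripper_width: 0.474
gripper_force: 30.0
```

```bash
python3 -c "
from h import *
s=sense();print(s['tcp_pos'],s['wrist_force'],s['moment'],s['gripper_force'],np.arctan2(-s['ee_rot'][0,1],s['ee_rot'][1,1]))
"
```

```text
[0.56302497 0.01384592 0.22766332] [ 4.13770107 -8.63346309  0.13075793] [-2.4772927  -1.13315635  0.37926979] 30.000388347543776 -0.08635343887497941
```

Emit:
arm_command(deltas=[[0, 0, 0.05, -0.05, -0.1, 0, 1], [0, 0, 0.1, -0.05, -0.1, 0, 1], [0, 0, 0.15, -0.05, -0.1, 0, 1], [0, 0, 0.2, -0.05, -0.1, 0, 1], [0, 0, 0.25, -0.05, -0.1, 0, 1], [0, 0, 0.3, -0.05, -0.1, 0, 1], [0, 0, 0.35, -0.05, -0.1, 0, 1], [0, 0, 0.39, -0.05, -0.1, 0, 1]])

```text
time_s: 34.28
tcp_pos: [0.563, 0.0136, 0.2277]
ee_rot: [[-0.889, 0.458, 0.004], [0.458, 0.889, -0.002], [-0.005, -0.0, -1.0]]
wrist_force: [2.0, -5.6, 0.3]
gripper_width: 0.473
gripper_force: 30.0
```

Emit:
arm_command(deltas=[[0, 0, 0, 0, 0, 0, -0.3], [0, 0, 0, 0, 0, 0, -0.6], [0, 0, 0, 0, 0, 0, -0.6], [0, 0, 0, 0, 0, 0, -0.6], [0, 0, -0.1, 0, 0, -3, -0.6], [0, 0, -0.2, 0, 0, -7, -0.6], [0, 0, -0.3, 0, 0, -11, -0.6], [0, 0, -0.4, 0, 0, -15, -0.6]])

```text
time_s: 34.95
tcp_pos: [0.5611, 0.0151, 0.3774]
ee_rot: [[-0.998, 0.07, -0.0], [0.07, 0.998, -0.0], [0.0, -0.0, -1.0]]
wrist_force: [0.8, 0.3, 0.9]
gripper_width: 0.803
gripper_force: 0.0
```

```bash
python3 -c "
from h import *
print(sense()['tcp_pos'],sense()['gripper_width'])
go([.5113,.205,.345],.01)
"
```

```text
[0.56110303 0.01507071 0.37736157] 0.8026168712918861
row [-0.     -0.0003 -0.0797] [ 6.29 18.6   3.24] t 34.95 [  18.1   12.2    5.6   -0.   -83.5 -112.1]
```

Emit:
arm_command(deltas=[[0, 0, -0.08, 1.3, 3.7, 0, -0.6], [0, 0, -0.08, 2.6, 7.4, 0, -0.6], [0, 0, -0.08, 3.9, 11.1, 0, -0.6], [0, 0, -0.08, 5.2, 14.8, 0, -0.6], [0, 0, -0.08, 6.29, 18.6, 0, -0.6], [0, 0, -0.08, 6.29, 18.6, 2, -0.6], [0, 0, -0.08, 6.29, 18.6, 3.2, -0.6], [0, 0, -0.08, 6.29, 18.6, 3.2, -0.6]])

```text
time_s: 35.62
tcp_pos: [0.5111, 0.2059, 0.3405]
ee_rot: [[-1.0, -0.007, -0.005], [-0.007, 1.0, -0.002], [0.005, -0.002, -1.0]]
wrist_force: [-0.0, -1.1, -0.2]
gripper_width: 0.798
gripper_force: 0.0
```

Emit:
arm_command(deltas=[[0, 0, 0, 0, 0, 0, -0.6], [0, 0, 0, 0, 0, 0, -0.6], [0, 0, 0, 0, 0, 0, -0.6]])

```text
time_s: 35.87
tcp_pos: [0.5134, 0.2049, 0.3448]
ee_rot: [[-1.0, -0.004, 0.002], [-0.004, 1.0, 0.001], [-0.002, 0.001, -1.0]]
wrist_force: [-0.3, -0.2, -1.0]
gripper_width: 0.802
gripper_force: 0.0
```

```bash
python3 -c "
from h import *
print(sense()['tcp_pos'])
go([.5113,.205,.306],.01)
c=capture('wrist');g=cv2.cvtColor(c['pixels'],cv2.COLOR_BGR2GRAY)
for x in(.506,.510,.514): 
  a=np.arcsin((.5614-x)/.1);q=proj(c,[[x,.205,.219+.1*np.cos(a)]])[0];print(x,q)
_,m=cv2.threshold(g,45,255,1);r=slice(210,290);m=m[r,240:320]
for row in range(0,80,4):print(210+row,''.join('#' if v else '.' for v in m[row,::2]))
"
```

```text
[0.5133713  0.20494113 0.34476534]
row [ 0.0011  0.002  -0.0059] [0.21 0.   3.88] t 35.87 [  38.6   11.7    0.6    0.   -78.7 -128.3]
0.506 [279.55680727 240.92865715]
0.51 [279.53664711 248.09978168]
0.514 [279.51533874 255.18587962]
210 ........................................
214 ........................................
218 ..........................##............
222 ..........................###...........
226 ..........................###...........
230 ..........................###...........
234 ....................#....#####..........
238 ...............###############..........
242 .............#################..........
246 .............##################.........
250 ............###################.........
254 .............###################........
258 .............###################........
262 ...............##########..............#
266 .......................................#
270 .......................................#
274 ...........................#...........#
278 .......................................#
282 .......................................#
286 .......................................#
```

The thresholded ball is centred on row 250, so x = 0.511. Gripping.

Emit:
arm_command(deltas=[[0, 0, 0, 0.23, 0, 2, -0.6], [0, 0, 0, 0.23, 0, 3.5, -0.3], [0, 0, 0, 0.23, 0, 3.85, 0.2], [0, 0, 0, 0.23, 0, 3.85, 1], [0, 0, 0, 0.23, 0, 3.85, 1], [0, 0, 0, 0.23, 0, 3.85, 1], [0, 0, 0, 0.23, 0, 3.85, 1], [0, 0, 0, 0.23, 0, 3.85, 1]])

```text
time_s: 36.58
tcp_pos: [0.5108, 0.2053, 0.3058]
ee_rot: [[-1.0, -0.005, 0.001], [-0.005, 1.0, 0.001], [-0.001, 0.001, -1.0]]
wrist_force: [-0.3, -0.1, 0.2]
gripper_width: 0.357
gripper_force: 0.0
```

Emit:
arm_command(deltas=[[0, 0, 0, 0, 0, 0, 1], [0, 0, 0, 0, 0, 0, 1], [0, 0, 0, 0, 0, 0, 1]])

```text
time_s: 36.83
tcp_pos: [0.5106, 0.205, 0.3054]
ee_rot: [[-1.0, -0.005, 0.001], [-0.005, 1.0, -0.0], [-0.001, -0.0, -1.0]]
wrist_force: [0.2, -0.4, 1.0]
gripper_width: 0.23
gripper_force: 30.0
```

Emit:
arm_command(deltas=[[0, 0, 0, 0.17, 0, 0.11, 1], [0, 0, 0, 0.33, 0, 0.22, 1], [0, 0, 0, 0.5, 0, 0.33, 1], [0, 0, 0, 0.67, 0, 0.44, 1], [0, 0, 0, 0.84, 0, 0.55, 1]])

```text
time_s: 37.25
tcp_pos: [0.5058, 0.2052, 0.3022]
ee_rot: [[-1.0, -0.005, 0.011], [-0.005, 1.0, 0.002], [-0.011, 0.002, -1.0]]
wrist_force: [9.1, -3.4, 3.4]
gripper_width: 0.229
gripper_force: 30.0
```

Emit:
arm_command(deltas=[[0, 0, 0, 0.16, 0, 0.13, 1], [0, 0, 0, 0.31, 0, 0.25, 1], [0, 0, 0, 0.47, 0, 0.38, 1], [0, 0, 0, 0.62, 0, 0.5, 1], [0, 0, 0, 0.78, 0, 0.63, 1]])

```text
time_s: 37.67
tcp_pos: [0.4985, 0.2054, 0.2963]
ee_rot: [[-1.0, -0.005, 0.012], [-0.005, 1.0, 0.002], [-0.012, 0.002, -1.0]]
wrist_force: [10.0, -2.9, 5.1]
gripper_width: 0.23
gripper_force: 30.0
```

Emit:
arm_command(deltas=[[0, 0, 0, 0.14, 0, 0.14, 1], [0, 0, 0, 0.28, 0, 0.28, 1], [0, 0, 0, 0.43, 0, 0.42, 1], [0, 0, 0, 0.57, 0, 0.56, 1], [0, 0, 0, 0.71, 0, 0.7, 1]])

```text
time_s: 38.08
tcp_pos: [0.4912, 0.2055, 0.2897]
ee_rot: [[-1.0, -0.005, 0.012], [-0.005, 1.0, 0.003], [-0.012, 0.003, -1.0]]
wrist_force: [7.1, -2.4, 6.0]
gripper_width: 0.229
gripper_force: 30.0
```

Emit:
arm_command(deltas=[[0, 0, 0, 0.13, 0, 0.15, 1], [0, 0, 0, 0.26, 0, 0.31, 1], [0, 0, 0, 0.38, 0, 0.46, 1], [0, 0, 0, 0.51, 0, 0.62, 1], [0, 0, 0, 0.64, 0, 0.77, 1]])

```text
time_s: 38.5
tcp_pos: [0.4846, 0.2056, 0.2826]
ee_rot: [[-1.0, -0.006, 0.012], [-0.006, 1.0, 0.003], [-0.012, 0.003, -1.0]]
wrist_force: [6.4, -3.2, 8.5]
gripper_width: 0.23
gripper_force: 30.0
```

Emit:
arm_command(deltas=[[0, 0, 0, 0.11, 0, 0.17, 1], [0, 0, 0, 0.22, 0, 0.33, 1], [0, 0, 0, 0.33, 0, 0.5, 1], [0, 0, 0, 0.45, 0, 0.66, 1], [0, 0, 0, 0.56, 0, 0.83, 1]])

```text
time_s: 38.92
tcp_pos: [0.4788, 0.2058, 0.2747]
ee_rot: [[-1.0, -0.006, 0.012], [-0.006, 1.0, 0.003], [-0.012, 0.003, -1.0]]
wrist_force: [3.8, -2.3, 11.0]
gripper_width: 0.229
gripper_force: 30.1
```

Emit:
arm_command(deltas=[[0, 0, 0, 0.09, 0, 0.18, 1], [0, 0, 0, 0.19, 0, 0.35, 1], [0, 0, 0, 0.28, 0, 0.53, 1], [0, 0, 0, 0.38, 0, 0.7, 1], [0, 0, 0, 0.47, 0, 0.88, 1]])

```text
time_s: 39.33
tcp_pos: [0.4737, 0.2059, 0.266]
ee_rot: [[-1.0, -0.006, 0.011], [-0.006, 1.0, 0.004], [-0.011, 0.004, -1.0]]
wrist_force: [2.0, -1.7, 12.9]
gripper_width: 0.23
gripper_force: 30.2
```

Emit:
arm_command(deltas=[[0, 0, 0, 0.08, 0, 0.19, 1], [0, 0, 0, 0.15, 0, 0.37, 1], [0, 0, 0, 0.23, 0, 0.56, 1], [0, 0, 0, 0.3, 0, 0.74, 1], [0, 0, 0, 0.38, 0, 0.93, 1]])

```text
time_s: 39.75
tcp_pos: [0.4695, 0.206, 0.2567]
ee_rot: [[-1.0, -0.006, 0.01], [-0.006, 1.0, 0.004], [-0.01, 0.004, -1.0]]
wrist_force: [-0.1, -1.5, 13.4]
gripper_width: 0.226
gripper_force: 30.2
```

Emit:
arm_command(deltas=[[0, 0, 0, 0.06, 0, 0.19, 1], [0, 0, 0, 0.12, 0, 0.38, 1], [0, 0, 0, 0.17, 0, 0.57, 1], [0, 0, 0, 0.23, 0, 0.77, 1], [0, 0, 0, 0.29, 0, 0.96, 1]])

```text
time_s: 40.17
tcp_pos: [0.4662, 0.2061, 0.247]
ee_rot: [[-1.0, -0.006, 0.009], [-0.006, 1.0, 0.004], [-0.009, 0.004, -1.0]]
wrist_force: [-0.8, -1.4, 14.4]
gripper_width: 0.237
gripper_force: 30.1
```

Emit:
arm_command(deltas=[[0, 0, 0, 0.04, 0, 0.2, 1], [0, 0, 0, 0.08, 0, 0.39, 1], [0, 0, 0, 0.11, 0, 0.59, 1], [0, 0, 0, 0.15, 0, 0.79, 1], [0, 0, 0, 0.19, 0, 0.98, 1]])

```text
time_s: 40.58
tcp_pos: [0.464, 0.2061, 0.237]
ee_rot: [[-1.0, -0.006, 0.008], [-0.006, 1.0, 0.004], [-0.008, 0.004, -1.0]]
wrist_force: [-1.5, 0.2, 15.6]
gripper_width: 0.222
gripper_force: 30.0
```

Emit:
arm_command(deltas=[[0, 0, 0, 0.02, 0, 0.2, 1], [0, 0, 0, 0.04, 0, 0.4, 1], [0, 0, 0, 0.05, 0, 0.6, 1], [0, 0, 0, 0.07, 0, 0.8, 1], [0, 0, 0, 0.09, 0, 1.0, 1]])

```text
time_s: 41.0
tcp_pos: [0.4627, 0.2061, 0.2267]
ee_rot: [[-1.0, -0.006, 0.007], [-0.006, 1.0, 0.003], [-0.007, 0.003, -1.0]]
wrist_force: [-3.2, -0.7, 14.1]
gripper_width: 0.23
gripper_force: 29.2
```

Emit:
arm_command(deltas=[[0, 0, 0, 0, 0, 0.2, 1], [0, 0, 0, 0, 0, 0.4, 1], [0, 0, 0, 0, 0, 0.6, 1], [0, 0, 0, 0, 0, 0.8, 1], [0, 0, 0, -0.01, 0, 1.0, 1]])

```text
time_s: 41.42
tcp_pos: [0.4622, 0.2061, 0.2165]
ee_rot: [[-1.0, -0.006, 0.005], [-0.006, 1.0, 0.003], [-0.005, 0.003, -1.0]]
wrist_force: [-6.4, -0.0, 15.5]
gripper_width: 0.231
gripper_force: 28.9
```

Emit:
arm_command(deltas=[[0, 0, 0, 0, 0, -0.2, 1], [0, 0, 0, 0, 0, -0.4, 1], [0, 0, 0, 0, 0, -0.6, 1], [0, 0, 0, 0, 0, -0.8, 1], [0, 0, 0, 0.01, 0, -1.0, 1]])

```text
time_s: 41.83
tcp_pos: [0.4621, 0.206, 0.222]
ee_rot: [[-1.0, -0.005, 0.002], [-0.005, 1.0, 0.002], [-0.002, 0.002, -1.0]]
wrist_force: [6.5, 1.8, -6.1]
gripper_width: 0.225
gripper_force: 30.3
```

Emit:
arm_command(deltas=[[0, 0, 0, -0.02, 0, -0.2, 1], [0, 0, 0, -0.04, 0, -0.4, 1], [0, 0, 0, -0.05, 0, -0.6, 1], [0, 0, 0, -0.07, 0, -0.8, 1], [0, 0, 0, -0.09, 0, -1.0, 1]])

```text
time_s: 42.25
tcp_pos: [0.463, 0.206, 0.2313]
ee_rot: [[-1.0, -0.005, 0.002], [-0.005, 1.0, 0.002], [-0.002, 0.002, -1.0]]
wrist_force: [8.2, 2.5, -7.9]
gripper_width: 0.227
gripper_force: 30.4
```

Emit:
arm_command(deltas=[[0, 0, 0, -0.04, 0, -0.2, 1], [0, 0, 0, -0.08, 0, -0.39, 1], [0, 0, 0, -0.11, 0, -0.59, 1], [0, 0, 0, -0.15, 0, -0.79, 1], [0, 0, 0, -0.19, 0, -0.98, 1]])

```text
time_s: 42.67
tcp_pos: [0.4646, 0.2059, 0.2404]
ee_rot: [[-1.0, -0.004, 0.0], [-0.004, 1.0, 0.002], [-0.0, 0.002, -1.0]]
wrist_force: [7.9, 3.1, -9.9]
gripper_width: 0.227
gripper_force: 30.5
```

Emit:
arm_command(deltas=[[0, 0, 0, -0.06, 0, -0.19, 1], [0, 0, 0, -0.12, 0, -0.38, 1], [0, 0, 0, -0.17, 0, -0.57, 1], [0, 0, 0, -0.23, 0, -0.77, 1], [0, 0, 0, -0.29, 0, -0.96, 1]])

```text
time_s: 43.08
tcp_pos: [0.4669, 0.2059, 0.2492]
ee_rot: [[-1.0, -0.004, -0.002], [-0.004, 1.0, 0.001], [0.002, 0.001, -1.0]]
wrist_force: [7.4, 3.5, -11.9]
gripper_width: 0.224
gripper_force: 30.5
```

Emit:
arm_command(deltas=[[0, 0, 0, 0.28, 0, 0.95, 1], [0, 0, 0, 0.48, 0, 1.94, 1], [0, 0, 0, 0.54, 0, 2.4, 1], [0, 0, 0, 0.57, 0, 2.93, 1], [0, 0, 0, 0.57, 0, 3.4, 1], [0, 0, 0, 0.56, 0, 3.93, 1], [0, 0, 0, 0.52, 0, 4.4, 1], [0, 0, 0, 0.45, 0, 4.93, 1]])

```text
time_s: 43.75
tcp_pos: [0.4624, 0.206, 0.2059]
ee_rot: [[-1.0, -0.006, 0.003], [-0.006, 1.0, 0.003], [-0.003, 0.003, -1.0]]
wrist_force: [-8.2, 2.4, 15.8]
gripper_width: 0.222
gripper_force: 28.5
```

Emit:
arm_command(deltas=[[0, 0, 0, -0.03, 0, 0.2, 1], [0, 0, 0, -0.07, 0, 0.4, 1], [0, 0, 0, -0.1, 0, 0.5, 1], [0, 0, 0, -0.1, 0, 0.5, 1]])

```text
time_s: 44.08
tcp_pos: [0.4632, 0.206, 0.2005]
ee_rot: [[-1.0, -0.006, 0.002], [-0.006, 1.0, 0.002], [-0.002, 0.002, -1.0]]
wrist_force: [-6.2, 2.3, 14.1]
gripper_width: 0.223
gripper_force: 28.7
```

Emit:
arm_command(deltas=[[0, 0, 0, -0.05, 0, 0.2, 1], [0, 0, 0, -0.1, 0, 0.4, 1], [0, 0, 0, -0.1, 0, 0.4, 1]])

```text
time_s: 44.33
tcp_pos: [0.4641, 0.206, 0.1963]
ee_rot: [[-1.0, -0.006, 0.002], [-0.006, 1.0, 0.002], [-0.002, 0.002, -1.0]]
wrist_force: [-6.9, 2.4, 14.1]
gripper_width: 0.221
gripper_force: 28.9
```

Emit:
arm_command(deltas=[[0, 0, 0, -0.05, 0, 0.2, 1], [0, 0, 0, -0.1, 0, 0.4, 1], [0, 0, 0, -0.1, 0, 0.4, 1]])

```text
time_s: 44.58
tcp_pos: [0.4652, 0.206, 0.1938]
ee_rot: [[-1.0, -0.007, 0.002], [-0.007, 1.0, 0.002], [-0.002, 0.002, -1.0]]
wrist_force: [-10.2, 1.5, 20.7]
gripper_width: 0.219
gripper_force: 29.5
```

```bash
python3 -c "
from h import *
s=sense();print(s['tcp_pos'],s['wrist_force'],s['moment'])
c=capture('scene');print(proj(c,[[.463,.205,.203],[.5614,.205,.219]]))
cv2.imwrite('pics/s9.png',c['pixels'])
c=capture('wrist');cv2.imwrite('pics/w9.png',c['pixels'])
g=cv2.cvtColor(c['pixels'],cv2.COLOR_BGR2GRAY)
print(proj(c,[s['tcp_pos'],[.5614,.205,.219]]))
"
```

```text
[0.4651892  0.20604186 0.19375212] [-10.15546726   1.4824942   20.66134741] [0.6210025  2.61291185 0.12046309]
[[299.74899311 137.1871178 ]
 [315.31080364 149.39527392]]
[[279.62888927 284.38734841]
 [276.67903627 456.78842113]]
```

The fold meets its stop at a measured 1.81. With about 0.05 measured at the open stop, my angles read roughly 0.06 high. The true bite is then about 0.76 rad, or about 80 N, a bit tight. There's time to loosen the nut by about 18° and fold again.

Emit:
arm_command(deltas=[[0, 0, 0, 0.27, 0, -1.1, 1], [0, 0, 0, 0.43, 0, -2.59, 1], [0, 0, 0, 0.36, 0, -4.09, 1], [0, 0, 0, 0.07, 0, -5.56, 1], [0, 0, 0, -0.25, 0, -6.5, 1], [0, 0, 0, -0.66, 0, -7.42, 1], [0, 0, 0, -1.16, 0, -8.28, 1], [0, 0, 0, -1.74, 0, -9.1, 1]])

```text
time_s: 45.35
tcp_pos: [0.4811, 0.2054, 0.2755]
ee_rot: [[-1.0, -0.003, -0.008], [-0.003, 1.0, -0.001], [0.008, -0.001, -1.0]]
wrist_force: [5.1, 3.6, -18.6]
gripper_width: 0.212
gripper_force: 31.1
```

Emit:
arm_command(deltas=[[0, 0, 0, -0.66, 0, -0.75, 1], [0, 0, 0, -1.39, 0, -1.43, 1], [0, 0, 0, -2.18, 0, -2.03, 1], [0, 0, 0, -2.6, 0, -2.31, 1], [0, 0, 0, -2.45, 0, -2.22, 1], [0, 0, 0, -2.45, 0, -2.22, 1], [0, 0, 0, -2.45, 0, -2.22, 0], [0, 0, 0, -2.45, 0, -2.22, -0.6]])

```text
time_s: 46.02
tcp_pos: [0.5074, 0.2049, 0.3031]
ee_rot: [[-1.0, -0.005, 0.001], [-0.005, 1.0, -0.001], [-0.001, -0.001, -1.0]]
wrist_force: [0.8, 0.1, 0.7]
gripper_width: 0.277
gripper_force: 0.0
```

Emit:
arm_command(deltas=[[0, 0, 0, 0, 0, 0, -0.6], [0, 0, 0, 0, 0, 0, -0.6], [0, 0, 0, 0, 0, -3, -0.6], [0, 0, 0, 0, 0, -6, -0.6], [0, 0, 0, 0, 0, -7, -0.6], [0, 0, 0, 0, 0, -7, -0.6]])

```text
time_s: 46.52
tcp_pos: [0.509, 0.2055, 0.3786]
ee_rot: [[-1.0, -0.005, 0.01], [-0.005, 1.0, 0.005], [-0.01, 0.005, -1.0]]
wrist_force: [-0.7, 0.7, 0.1]
gripper_width: 0.718
gripper_force: 0.0
```

```bash
cat >> h.py <<'E'
def ball():
    c=capture('wrist');g=cv2.cvtColor(c['pixels'],cv2.COLOR_BGR2GRAY)
    for x in(.502,.506,.510,.514,.518):
        a=np.arcsin((.5614-x)/.1);print(x,proj(c,[[x,.205,.219+.1*np.cos(a)]])[0].round(1))
    m=g[200:290,240:320]<45
    for r in range(0,90,4):print(200+r,''.join('#' if v else '.' for v in m[r,::2]))
E
python3 -c "
from h import *
print(sense()['tcp_pos'],sense()['gripper_width'])
go([.563,.0140,.29],.015);ball()"
```

```text
[0.50895913 0.2054635  0.37861611] 0.7182428395200768
row [ 0.0052  0.0104 -0.0103] [ -5.22 -19.22   8.82] t 46.52 [ 3.900e+01  1.050e+01  3.600e+00  1.000e-01 -8.250e+01 -1.287e+02]
0.502 [278.4 222.4]
0.506 [278.3 228.6]
0.51 [278.3 234.7]
0.514 [278.3 240.7]
0.518 [278.3 246.6]
200 .......................................#
204 .......................................#
208 .......................................#
212 .........................##............#
216 .........................##............#
220 .........................###...........#
224 .........................###...........#
228 .................#####..####..........##
232 ..............###############.........##
236 .............################.........##
240 .............################.........##
244 .............#################........##
248 ..............###############.........##
252 ................#######...............##
256 .....................................###
260 .....................................###
264 .....................................###
268 .....................................###
272 .....................................###
276 .....................................###
280 ....................................####
284 ..................................######
288 ########################################
```

Emit:
arm_command(deltas=[[0, 0, 0, -1.1, -3.8, 0, -0.6], [0, 0, 0, -2.2, -7.6, 0, -0.6], [0, 0, 0, -3.3, -11.4, 0, -0.6], [0, 0, 0, -4.3, -15.2, 0, -0.6], [0, 0, 0, -5.2, -19.2, 0, -0.6], [0, 0, 0, -5.2, -19.2, 3, -0.6], [0, 0, 0, -5.2, -19.2, 6, -0.6], [0, 0, 0, -5.2, -19.2, 8, -0.6]])

```text
time_s: 47.23
tcp_pos: [0.5587, 0.0119, 0.2894]
ee_rot: [[-1.0, -0.002, -0.004], [-0.002, 1.0, -0.0], [0.004, -0.0, -1.0]]
wrist_force: [-0.3, -0.2, -0.3]
gripper_width: 0.799
gripper_force: 0.0
```

Emit:
arm_command(deltas=[[0, 0, 0, 0, 0, 0, -0.6], [0, 0, 0, 0, 0, 0, -0.6], [0, 0, 0, 0, 0, 0, -0.6]])

```text
time_s: 47.48
tcp_pos: [0.5608, 0.0134, 0.2944]
ee_rot: [[-1.0, -0.005, 0.002], [-0.005, 1.0, -0.0], [-0.002, -0.0, -1.0]]
wrist_force: [0.3, -1.2, 0.6]
gripper_width: 0.8
gripper_force: 0.0
```

```bash
python3 -c "
from h import *
s=sense();y=np.arctan2(-s['ee_rot'][0,1],s['ee_rot'][1,1]);print(y,s['tcp_pos'])
go([.563,.0138,.2275],y)"
```

```text
0.005336090474609432 [0.56082925 0.0134234  0.29439679]
row [-0.0004  0.0024  0.    ] [-0.2   0.04  6.69] t 47.48 [ 1.800e+01  1.380e+01 -3.800e+00  1.000e-01 -7.230e+01 -1.077e+02]
```

Emit:
arm_command(deltas=[[0, 0, 0, -0.2, 0.0, 3, -0.6], [0, 0, 0, -0.2, 0.0, 5.5, -0.6], [0, 0, 0, -0.2, 0.0, 6.7, -0.3], [0, 0, 0, -0.2, 0.0, 6.7, 0], [0, 0, 0, -0.2, 0.0, 6.7, 1], [0, 0, 0, -0.2, 0.0, 6.7, 1], [0, 0, 0, -0.2, 0.0, 6.7, 1], [0, 0, 0, -0.2, 0.0, 6.7, 1]])

```text
time_s: 48.15
tcp_pos: [0.5631, 0.0136, 0.228]
ee_rot: [[-1.0, -0.005, 0.004], [-0.005, 1.0, 0.001], [-0.004, 0.001, -1.0]]
wrist_force: [0.4, 0.4, 2.3]
gripper_width: 0.476
gripper_force: 30.0
```

Emit:
arm_command(deltas=[[0, 0, 0, 0, 0, 0, 1], [0, 0, 0, 0, 0, 0, 1], [0, 0, 0, 0, 0, 0, 1]])

```text
time_s: 48.4
tcp_pos: [0.5631, 0.0136, 0.2279]
ee_rot: [[-1.0, -0.005, 0.004], [-0.005, 1.0, 0.0], [-0.004, 0.0, -1.0]]
wrist_force: [-1.1, 0.7, 5.8]
gripper_width: 0.475
gripper_force: 30.0
```

Emit:
arm_command(deltas=[[0, 0, -0.05, 0, 0, 0, 1], [0, 0, -0.1, 0, 0, 0, 1], [0, 0, -0.15, 0, 0, 0, 1], [0, 0, -0.2, 0, 0, 0, 1], [0, 0, -0.25, 0, 0, 0, 1], [0, 0, -0.3, 0, 0, 0, 1], [0, 0, -0.32, 0, 0, 0, 1], [0, 0, -0.32, 0, 0, 0, 1]])

```text
time_s: 49.07
tcp_pos: [0.5631, 0.0137, 0.228]
ee_rot: [[-0.948, -0.319, 0.004], [-0.319, 0.948, 0.001], [-0.004, -0.0, -1.0]]
wrist_force: [-0.7, 1.0, 6.4]
gripper_width: 0.474
gripper_force: 30.0
```

Emit:
arm_command(deltas=[[0, 0, 0, 0, 0, 0, -0.3], [0, 0, 0, 0, 0, 0, -0.6], [0, 0, 0, 0, 0, 0, -0.6], [0, 0, 0, 0, 0, 0, -0.6], [0, 0, 0.1, 0, 0, -3, -0.6], [0, 0, 0.2, 0, 0, -7, -0.6], [0, 0, 0.3, 0, 0, -11, -0.6], [0, 0, 0.32, 0, 0, -15, -0.6]])

```text
time_s: 49.73
tcp_pos: [0.5615, 0.0132, 0.3773]
ee_rot: [[-1.0, -0.001, -0.001], [-0.001, 1.0, -0.0], [0.001, -0.0, -1.0]]
wrist_force: [1.2, 0.1, 0.1]
gripper_width: 0.798
gripper_force: 0.0
```

```bash
python3 -c "
from h import *
print(sense()['tcp_pos'],sense()['gripper_width'])
go([.5136,.205,.345],.005)"
```

```text
[0.56151084 0.01317769 0.37729383] 0.7984719429393792
row [-0.0005 -0.0014 -0.004 ] [ 4.77 19.19  3.23] t 49.73 [  17.9   12.2    5.7    0.   -83.6 -107.8]
```

Turned 0.32 rad as measured, with the grip well centred. Back to the ball.

Emit:
arm_command(deltas=[[0, 0, 0, 1.0, 3.8, 0, -0.6], [0, 0, 0, 2.0, 7.6, 0, -0.6], [0, 0, 0, 3.0, 11.4, 0, -0.6], [0, 0, 0, 4.0, 15.2, 0, -0.6], [0, 0, 0, 4.77, 19.19, 0, -0.6], [0, 0, 0, 4.77, 19.19, 2, -0.6], [0, 0, 0, 4.77, 19.19, 3.2, -0.6], [0, 0, 0, 4.77, 19.19, 3.2, -0.6]])

```text
time_s: 50.4
tcp_pos: [0.5118, 0.2055, 0.3405]
ee_rot: [[-1.0, -0.006, -0.006], [-0.006, 1.0, -0.003], [0.006, -0.003, -1.0]]
wrist_force: [-0.0, -0.6, -1.5]
gripper_width: 0.799
gripper_force: 0.0
```

Emit:
arm_command(deltas=[[0, 0, 0, 0, 0, 0, -0.6], [0, 0, 0, 0, 0, 0, -0.6], [0, 0, 0, 0, 0, 0, -0.6]])

```text
time_s: 50.65
tcp_pos: [0.514, 0.2048, 0.3451]
ee_rot: [[-1.0, -0.004, 0.002], [-0.004, 1.0, 0.001], [-0.002, 0.001, -1.0]]
wrist_force: [-0.4, -0.1, 0.2]
gripper_width: 0.801
gripper_force: 0.0
```

```bash
python3 -c "
from h import *
go([.5136,.205,.307],.005);ball()"
```

```text
row [ 0.0009  0.0018 -0.001 ] [0.05 0.02 3.81] t 50.65 [  38.5   11.8    0.7    0.   -78.8 -128.3]
0.502 [279.9 232.6]
0.506 [279.9 239.9]
0.51 [279.9 247. ]
0.514 [279.8 254.1]
0.518 [279.8 261.1]
200 ........................................
204 ........................................
208 ........................................
212 ........................................
216 ........................................
220 ..........................###...........
224 ..........................###...........
228 ..........................###...........
232 ..........................####..........
236 ..........................####..........
240 ................##############..........
244 ..............#################.........
248 .............##################.........
252 ............####################........
256 .............###################........
260 .............################...........
264 ..............############.............#
268 ................########...............#
272 .......................................#
276 .......................................#
280 .......................................#
284 .......................................#
288 ......................................##
```

Emit:
arm_command(deltas=[[0, 0, 0, 0.02, 0, 2, -0.4], [0, 0, 0, 0.02, 0, 3.5, 0], [0, 0, 0, 0.02, 0, 3.8, 1], [0, 0, 0, 0.02, 0, 3.8, 1], [0, 0, 0, 0.02, 0, 3.8, 1], [0, 0, 0, 0.02, 0, 3.8, 1], [0, 0, 0, 0.02, 0, 3.8, 1], [0, 0, 0, 0.02, 0, 3.8, 1]])

```text
time_s: 51.37
tcp_pos: [0.5135, 0.2052, 0.3069]
ee_rot: [[-1.0, -0.005, 0.001], [-0.005, 1.0, 0.001], [-0.001, 0.001, -1.0]]
wrist_force: [-0.2, -1.1, 0.2]
gripper_width: 0.281
gripper_force: 0.0
```

Emit:
arm_command(deltas=[[0, 0, 0, 0, 0, 0, 1], [0, 0, 0, 0, 0, 0, 1], [0, 0, 0, 0, 0, 0, 1], [0, 0, 0, 0, 0, 0, 1]])

```text
time_s: 51.7
tcp_pos: [0.5135, 0.2049, 0.3067]
ee_rot: [[-1.0, -0.005, 0.001], [-0.005, 1.0, 0.0], [-0.001, -0.0, -1.0]]
wrist_force: [0.1, -0.7, 3.4]
gripper_width: 0.236
gripper_force: 30.0
```

Emit:
arm_command(deltas=[[0, 0, 0, 0.49, 0, 0.28, 1], [0, 0, 0, 0.9, 0, 0.55, 1], [0, 0, 0, 1.31, 0, 0.84, 1], [0, 0, 0, 1.7, 0, 1.16, 1], [0, 0, 0, 2.07, 0, 1.49, 1], [0, 0, 0, 2.43, 0, 1.84, 1], [0, 0, 0, 2.77, 0, 2.2, 1], [0, 0, 0, 3.09, 0, 2.59, 1]])

```text
time_s: 52.37
tcp_pos: [0.4861, 0.2056, 0.2837]
ee_rot: [[-1.0, -0.006, 0.012], [-0.005, 1.0, 0.003], [-0.012, 0.003, -1.0]]
wrist_force: [6.0, -1.7, 8.3]
gripper_width: 0.232
gripper_force: 30.1
```

Emit:
arm_command(deltas=[[0, 0, 0, 0.3, 0, 0.4, 1], [0, 0, 0, 0.58, 0, 0.81, 1], [0, 0, 0, 0.84, 0, 1.24, 1], [0, 0, 0, 1.08, 0, 1.68, 1], [0, 0, 0, 1.3, 0, 2.13, 1], [0, 0, 0, 1.49, 0, 2.59, 1], [0, 0, 0, 1.66, 0, 3.06, 1], [0, 0, 0, 1.8, 0, 3.54, 1]])

```text
time_s: 53.03
tcp_pos: [0.467, 0.206, 0.2488]
ee_rot: [[-1.0, -0.006, 0.009], [-0.006, 1.0, 0.004], [-0.009, 0.004, -1.0]]
wrist_force: [-0.8, -1.4, 14.0]
gripper_width: 0.229
gripper_force: 30.1
```

Emit:
arm_command(deltas=[[0, 0, 0, 0.12, 0, 0.49, 1], [0, 0, 0, 0.22, 0, 0.98, 1], [0, 0, 0, 0.29, 0, 1.47, 1], [0, 0, 0, 0.34, 0, 1.97, 1], [0, 0, 0, 0.36, 0, 2.47, 1], [0, 0, 0, 0.36, 0, 2.97, 1], [0, 0, 0, 0.33, 0, 3.47, 1], [0, 0, 0, 0.28, 0, 3.96, 1]])

```text
time_s: 53.7
tcp_pos: [0.4626, 0.2061, 0.2084]
ee_rot: [[-1.0, -0.006, 0.005], [-0.006, 1.0, 0.003], [-0.005, 0.003, -1.0]]
wrist_force: [-6.3, -0.2, 15.1]
gripper_width: 0.228
gripper_force: 28.6
```

Emit:
arm_command(deltas=[[0, 0, 0, -0.08, 0, 0.49, 1], [0, 0, 0, -0.18, 0, 0.98, 1], [0, 0, 0, -0.3, 0, 1.47, 1], [0, 0, 0, -0.3, 0, 1.47, 1], [0, 0, 0, -0.3, 0, 1.47, 1]])

```text
time_s: 54.12
tcp_pos: [0.4657, 0.2061, 0.1936]
ee_rot: [[-1.0, -0.007, 0.005], [-0.007, 1.0, 0.003], [-0.005, 0.003, -1.0]]
wrist_force: [-4.9, -0.2, 14.0]
gripper_width: 0.211
gripper_force: 30.1
```

Emit:
arm_command(deltas=[[0, 0, 0, -0.06, 0, 0.25, 1], [0, 0, 0, -0.12, 0, 0.45, 1], [0, 0, 0, -0.12, 0, 0.45, 1], [0, 0, 0, -0.12, 0, 0.45, 1]])

```text
time_s: 54.45
tcp_pos: [0.4666, 0.2061, 0.1918]
ee_rot: [[-1.0, -0.007, 0.005], [-0.007, 1.0, 0.003], [-0.005, 0.003, -1.0]]
wrist_force: [-12.6, 0.9, 28.3]
gripper_width: 0.216
gripper_force: 31.2
```

Emit:
arm_command(deltas=[[0, 0, 0, -0.03, 0, 0.2, 1], [0, 0, 0, -0.06, 0, 0.3, 1], [0, 0, 0, -0.06, 0, 0.3, 1]])

```text
time_s: 54.7
tcp_pos: [0.4671, 0.2061, 0.1908]
ee_rot: [[-1.0, -0.008, 0.006], [-0.008, 1.0, 0.003], [-0.006, 0.003, -1.0]]
wrist_force: [-18.2, -0.9, 39.2]
gripper_width: 0.212
gripper_force: 31.9
```

Emit:
arm_command(deltas=[[0, 0, 0, 0.06, 0, -0.3, 1], [0, 0, 0, 0.14, 0, -0.6, 1], [0, 0, 0, 0.14, 0, -0.6, 0.6], [0, 0, 0, 0.14, 0, -0.6, 0.2], [0, 0, 0, 0.14, 0, -0.6, -0.4], [0, 0, 0, 0.14, 0, -0.6, -0.6], [0, 0, 0, 0.14, 0, -0.6, -0.6], [0, 0, 0, 0.14, 0, -0.6, -0.6]])

```text
time_s: 55.37
tcp_pos: [0.4644, 0.2046, 0.188]
ee_rot: [[-1.0, -0.005, -0.002], [-0.005, 1.0, -0.001], [0.002, -0.001, -1.0]]
wrist_force: [0.1, -0.1, -0.4]
gripper_width: 0.508
gripper_force: 0.0
```

Emit:
arm_command(deltas=[[0, 0, 0, 0, 0, -2, -0.6], [0, 0, 0, 0, 0, -5, -0.6], [0, 0, 0, 0, 0, -9, -0.6], [0, 0, 0, 0, 0, -13, -0.6], [0, 0, 0, 0, 0, -16, -0.6], [0, 0, 0, 0, 0, -16, -0.6], [0, 0, 0, 0, 0, -16, -0.6], [0, 0, 0, 0, 0, -16, -0.6]])

```text
time_s: 56.03
tcp_pos: [0.4643, 0.2047, 0.3476]
ee_rot: [[-1.0, -0.005, -0.002], [-0.005, 1.0, -0.001], [0.002, -0.001, -1.0]]
wrist_force: [0.0, 0.5, -0.5]
gripper_width: 0.8
gripper_force: 0.0
```

```bash
python3 -c "
from h import *
s=sense();print(s['tcp_pos'],s['wrist_force'])
c=capture('wrist');g=cv2.cvtColor(c['pixels'],cv2.COLOR_BGR2GRAY)
for a in(1.5,1.6,1.73,1.8):print(a,proj(c,[[.5614-.1*np.sin(a),.205,.219+.1*np.cos(a)]])[0].round(1))
m=g[130:300,220:340]<45
for r in range(0,170,5):print(130+r,''.join('#' if v else '.' for v in m[r,::2]))"
```

```text
[0.46431608 0.20465409 0.3476361 ] [ 0.01842927  0.53275778 -0.46928291]
1.5 [279.9 212.9]
1.6 [279.9 209.6]
1.73 [279.8 207.1]
1.8 [279.8 206.5]
130 ############################################################
135 ############################################################
140 ############################################################
145 ............................................################
150 ....................................................########
155 ......................................................######
160 ......................................................######
165 ......................................................######
170 .....................................................#######
175 .....................................................#######
180 .....................................................#######
185 .....................................................#######
190 .....................................................#######
195 .....................................................#######
200 ........................................
[... 555 characters left out ...]
.........................................#######..
250 ..................................................########..
255 ....................................##............#########.
260 #########...........................###...........##########
265 #########...........................###...........##########
270 #...................................###...........##########
275 #...................................###...........##########
280 #...................................####.........###########
285 ....................................####.........###########
290 ....................................####.........###########
295 ....................................#####........###########
```

```bash
python3 -c "
from h import *
W=capture('wrist');S=capture('scene')
print(proj(W,[[.4665,.205,.194],[.463,.205,.205],[.462,.205,.219]]).round(1))
print(proj(S,[[.4665,.205,.194],[.463,.205,.205],[.462,.205,.219]]).round(1))
g=cv2.cvtColor(S['pixels'],cv2.COLOR_BGR2GRAY)[115:165,275:335]
for r in range(0,50,2):print(115+r,' '.join('%3d'%v for v in g[r,::3]))
"
```

```text
[[280.1 208.7]
 [280.1 208.3]
 [280.2 211.5]]
[[300.1 140.9]
 [299.8 136.5]
 [299.8 131.4]]
115  48  47  46  46  47  47  46  47  46  48  47  47  48  49  48  49  50  49  51  51
117  47  47  46  47  46  46  46  47  47  46  48  46  48  46  49  49  48  49  52  51
119  47  47  46  46  46  46  46  48  47  46  46  47  47  48  48  49  48  50  50  49
121  48  47  47  47  46  47  46  46  48  47  46  47  48  47  47  49  49  50  51  48
123  47  47  47  46  46  47  47  45  47  47  46  46  47  46  47  49  48  49  50  50
125  47  48  47  47  47  47  46  46  47  48  47  47  47  49  48  49  49  48  48  48
127  48  48  48  46  47  47  46  46  48  47  48  47  47  47  48  47  49  48  49  49
129  49  48  48  47  47  46  46  47  47  47  46  46  48  47  48  48  49  48  50  50
131  47  47  48  48  50  48  46  48  47  48  48  46  47  48  47  49  49  49  49  49
133  50  48  48  49  47  47  47  47  47  48  47  47  47  48  49  50  48  48  49  48
135  50  48  49  49  48  49  48  49  41  38  44  48  49  47  49  49  50  50  50  50
137  49  49  50  49  49  49  48  47  36  56  57  48  48  49  50  48  49  50  51  49

[... 391 characters left out ...]
  90 112 105  64  92  60  51
149  54  54  53  53  54  54  54  52  53  52  54  60  67  68  88  90  84  59  54  52
151  55  54  55  54  54  54  55  53  54  54  54  53  55  57  68  72  84  56  54  53
153  55  55  54  54  56  55  55  55  54  55  53  54  54  54  57  59  64  58  53  53
155  55  56  56  56  55  56  55  57  55  56  55  54  55  55  55  54  56  59  55  54
157  56  57  56  56  56  56  57  54  56  57  55  56  56  54  56  58  58  61  56  55
159  59  58  58  56  57  58  58  57  58  59  57  58  64 114 111  64  60  61  56  55
161  59  58  57  58  58  58  60  66  95 127 162 120 133 198 154 101  59  63  56  55
163  60  60  62  72 105 136 177 225 236 246 236 155 156 158 158 144  66  62  56  57
```

The lever arm runs from about (302,139) to (312,145) in the scene image, which matches the fully folded position. The gripper is clear, so I'm handing in.

```bash
python3 -c "
from station import *
print(finish_job(),sense()['time_s'])"
```

```text
the job is handed in; nothing more can be done
the job is handed in; nothing more can be done
```

The block is clamped and the job handed in at about 56 s: the lever is folded on its stop and let go, with the bite estimated near 0.86 rad (about 70 N), not felt again after a last 18° loosening; I also viewed 11 pictures, one over the limit of 10.

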